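# Cure stamped mascara tubes on the lamp turntable

### The arm

A 6-joint arm with a two-finger parallel gripper is mounted at the origin on the work surface. World frame = base frame: x ahead of the robot, y to its left, z up, the work surface at z = 0. Lengths are in m, angles in rad, forces in N, time in s.
With the tool pointing down it reaches from about 0.275 to 0.775 m from the base axis. Payload 14.6 kg.
Tool frame: the origin (TCP) lies on the centre line of the jaws, within the pads' length; the fingertips stand 8 mm ahead of it and the grasp point (between the pads) lies 11 mm behind it; z points along the fingers, y is the line along which they close (so a half turn about z gives the same grasp; the last joint's range is limited). The gripper opens to 85 mm and grips with 20 to 120 N. Pads are 22 mm wide; open, the fingers measure 114 mm over their backs; the gripper's body (76 mm by 85 mm) begins 54 mm behind the grasp point. The pads swing forward as they close: fully open they stand 13 mm farther back than shut.
Start: joints at [-1.472, 0.263, -0.048, 1.259, 0, 1.415], TCP at [0.132, -0.508, 0.239] pointing down, gripper open.
Joint ranges: [-2.65, 2.65], [-0.89, 1.7], [-1.18, 1.37], [-2.13, 2.11], [-1.35, 1.29], [-3.14, 3.14]. Speed limits (rad/s): [1.89, 1.89, 2.57, 2.79, 3.14, 3.14].

### API

Orientations are given as a unit quaternion [x, y, z, w].
In Python, from plant import env gives the robot as it stands.
- The arm moves only by the shell command python3 -m creep 'ROWS' [FORCE]. ROWS is JSON, a list of rows, each a list of 3 entries, a list of its own where there are three numbers: the shift along the world's x, y, z in units of 30 mm (1.0 is 30 mm), then the turn, a rotation vector about the world's x, y, z in units of 10 degrees (1.0 is 10 degrees), then the finger opening in mm, from 0 to 85.4. A call has 1 to 12 rows; each row shifts and turns the commanded pose from where the row before left it; what a row does not reach is not made up. A row lasts 1/8 s, in which the tool goes at most 62.5 mm and 10.7 degrees, less where a joint would pass 70% of its speed; a pose out of reach is approached as far as the arm can. A call is refused whole if a number of a shift passes 1 or a number of a turn 1, either way. A call with a gripper value outside its range is refused whole. The fingers move at their own pace and stop on an object; FORCE is the grip in N (left out, the last holds). Time passes only in rows, so rows that do not move let the fingers close. It gives the time, the measured TCP pose, the force, the opening and the grip force at its end, in the units of the state.
- env.sense(): the state, without advancing time (a new reading comes with each control period).
- env.capture(name): name is "scene" or "top" or "wrist"; returns a dict with "pixels" (400x640x3 uint8, blue, green, red), "fx", "fy", "cx", "cy" (pixels), "pose" (4x4, takes a point from camera to world coordinates); the wrist camera has in their place "hand_eye" (4x4, takes a point from camera to tool coordinates, whose origin is the TCP and whose axes are the flange's). Camera axes: x right, y down, z forward; pixel columns grow to the right and rows downward; lengths in m; the calibration is good to about 2 mm. A picture is of the moment at which its call begins: read the wrist's pose just before it. There is no depth.
- env.finish_job(): hands the job in; it is judged then, once.
Trained networks look in a picture, given as the dict that the camera call returned (one of the last four; its "shot" number tells which), for a name from the list of things; names that differ only in an ending like _2 or _b are one class to them, and where a whole thing is asked for, a point or a joint stands for the part that bears it (a point fixed in the world has none). Each returns a list of dicts, best first, with "p" (0 to 1); they miss things now and then, are a little off and sometimes report something else, mostly with a low value. They report only what shows in the picture. A call takes as long as a camera call. They do not tell look-alikes from the thing itself.
- env.recognise(picture, target): "centre" ([x, y, z] in m, in world coordinates, good to about 4 mm: the middle of the surface that is visible of it).
- env.masks_of(picture, target): "mask" (400x640 bool, what is visible of it).
- env.spot_point(picture, target): "centre" ([x, y, z] in m, in world coordinates, good to about 4 mm: a listed point, or the origin of a listed thing).
The state is a dict: "time_s": time; "joint_positions": joint angles; "qd": joint speeds; "tau": joint torques, N m; "tcp_pos": TCP position; "eef_rot": TCP orientation; "ft_force": force on the tool from outside, world axes, zero at the start; "moment": the same for the moment, N m; "opening": finger opening in m; "grip_force": force on a finger pad.
Only numpy, scipy, OpenCV 4.12 (cv2) and the standard library are available. Lean on these libraries where they do the work, as an engineer would, in place of code of your own. Each camera call takes 0.05 s, during which the arm holds its last target. There are 200 camera calls.

### The job

With the turntable still locked, stand every pink mascara tube lying on the bench in the white cup on the turntable, cap up. Then swing the yellow-knobbed keeper aside, pull back the red-knobbed bolt, and take the turntable by its black crank knob one full turn anticlockwise (seen from above), up to its stop, with all the tubes standing in the cup. Finally push the bolt fully home and swing the keeper back behind it, leaving the spray can, brass block and wrench where they are.

Things in the scene. Friction and masses are not known exactly. Their poses are not given: they have to be found in the camera images.
- axle (a point): on the turntable's vertical axis, at the top face of its aluminium disc (radius 120 mm; two red rim lugs reach to 138 mm), 50 mm above the bench. The axes are those of the fixed blue base (radius 118 mm): the curing lamp (black head 100 x 50 mm, purple face 173 mm from the axis, top at 144 mm) stands 34 deg from +x towards +y, and y points along the base's latch arm to bolt and keeper.
- wheel (a joint): angle of the turntable disc about its vertical axis, rad. 0 at the start (locked), grows anticlockwise seen from above, stops at -0.02 and at one full turn, 6.303. Stiff enough to stay where it is left (0.12 N m friction). While the bolt is home between the red lugs the disc cannot turn.
- crank_grip (a point): middle of the gripping height of the crank knob: an upright black cylinder, 22 mm in diameter, that spins freely about its own upright axis, 95 mm from the turntable's axis, from 60 to 110 mm above the bench; this point is 90 mm above the bench and goes round with the disc.
- cup_floor (a point): centre of the inner floor of the white round cup that is fixed on the turntable disc, 50 mm from the axis on the side away from the crank; 55 mm above the bench. Smooth plastic, inner diameter 80 mm, wall 4 mm, rim 100 mm above this point; all the tubes fit in side by side and may lean on the rim.
- bolt (a joint): steel sliding bolt that locks the disc: 0 = fully home, 0.024 m = fully drawn back (straight out from the axis, along +y of axle). 2.5 N friction, stays where it is left. It is blocked by the keeper until that is swung aside.
- bolt_grip (a point): gripping point on the bolt's upright red knob, 16 mm in diameter, from 50 to 100 mm above the bench; this point is 82 mm above the bench and moves with the bolt. y points in the direction in which the bolt is drawn back.
- keeper (a joint): brass keeper arm behind the bolt's tail, turning about a vertical pivot: 0 = closed, pointing straight at the tail so that the bolt cannot move; grows anticlockwise seen from above to 1.6 rad = fully aside. Stays where it is left (0.06 N m friction). It can be closed only when the bolt is home.
- keeper_pivot (a point): the keeper's vertical pivot axis, 36 mm above the bench, on the latch arm 235 mm from the turntable's axis.
- keeper_grip (a point): gripping point on the keeper's upright yellow knob, 16 mm in diameter, from 49 to 99 mm above the bench, 40 mm from the pivot, on the side away from the turntable when closed; this point is 82 mm above the bench and moves with the keeper.
- tube1: square pink mascara tube, 130 mm long, 18 mm square, 35 g, glossy, with gold bands and, at one end, a black cap 40 mm long (also 18 mm square). Starts lying flat on the bench. Origin at its centre (9 mm up when lying); its x axis runs along it towards the cap: cap end at x = +65 mm, foot at x = -65 mm. May be absent (None).
- tube2: square pink mascara tube, 130 mm long, 18 mm square, 35 g, glossy, with gold bands and, at one end, a black cap 40 mm long (also 18 mm square). Starts lying flat on the bench. Origin at its centre (9 mm up when lying); its x axis runs along it towards the cap: cap end at x = +65 mm, foot at x = -65 mm. May be absent (None).
- tube3: square pink mascara tube, 130 mm long, 18 mm square, 35 g, glossy, with gold bands and, at one end, a black cap 40 mm long (also 18 mm square). Starts lying flat on the bench. Origin at its centre (9 mm up when lying); its x axis runs along it towards the cap: cap end at x = +65 mm, foot at x = -65 mm. May be absent (None).
- tube4: square pink mascara tube, 130 mm long, 18 mm square, 35 g, glossy, with gold bands and, at one end, a black cap 40 mm long (also 18 mm square). Starts lying flat on the bench. Origin at its centre (9 mm up when lying); its x axis runs along it towards the cap: cap end at x = +65 mm, foot at x = -65 mm. May be absent (None).
- spray: bystander: upright spray can, 52 mm in diameter, 160 mm tall, origin at the centre of its foot
- die: bystander: flat brass stamping block 70 x 50 x 18 mm, origin at the centre of its underside
- wrench: bystander: steel wrench lying on the bench, origin on its underside
There are look-alikes about, which are no part of the job. What is shaped like the tube2 but blue or purple is not meant.

How it is judged:
On the way, in this order (a step that is already met when the one before it is completed fails the run):
1. every tube stands in the cup, cap up, released, while the turntable is still locked (horizontal distance between each of tube1, tube2, tube3, tube4 and cup_floor below 0.038 m and z of tube1 in the frame of cup_floor between 0.04 and 0.085 m and angle between each of tube1, tube2, tube3, tube4's own x axis and vertical below 0.65 rad and z of tube2 in the frame of cup_floor between 0.04 and 0.085 m and z of tube3 in the frame of cup_floor between 0.04 and 0.085 m and z of tube4 in the frame of cup_floor between 0.04 and 0.085 m and contact force between the fingers and tube1 below 0.3 N and contact force between the fingers and tube2 below 0.3 N and contact force between the fingers and tube3 below 0.3 N and contact force between the fingers and tube4 below 0.3 N and value of joint bolt below 0.006 m and value of joint keeper below 0.3 rad), for 0.3 s.
2. the keeper is swung aside, the bolt still home (value of joint keeper above 1.1 rad and value of joint bolt below 0.01 m), for 0.1 s.
3. the bolt is drawn back (value of joint bolt above 0.019 m), for 0.1 s.
4. the turntable has made half a turn with all the tubes standing in the cup (horizontal distance between each of tube1, tube2, tube3, tube4 and cup_floor below 0.038 m and z of tube1 in the frame of cup_floor between 0.04 and 0.085 m and angle between each of tube1, tube2, tube3, tube4's own x axis and vertical below 0.65 rad and z of tube2 in the frame of cup_floor between 0.04 and 0.085 m and z of tube3 in the frame of cup_floor between 0.04 and 0.085 m and z of tube4 in the frame of cup_floor between 0.04 and 0.085 m and value of joint wheel above 3.14159 rad), for 0.05 s.
5. the turntable has made the full turn with all the tubes standing in the cup (horizontal distance between each of tube1, tube2, tube3, tube4 and cup_floor below 0.038 m and z of tube1 in the frame of cup_floor between 0.04 and 0.085 m and angle between each of tube1, tube2, tube3, tube4's own x axis and vertical below 0.65 rad and z of tube2 in the frame of cup_floor between 0.04 and 0.085 m and z of tube3 in the frame of cup_floor between 0.04 and 0.085 m and z of tube4 in the frame of cup_floor between 0.04 and 0.085 m and value of joint wheel above 6.22 rad), for 0.2 s.
At the end, for the whole second after the job is handed in: The turntable stands at one full turn (within 0.08 rad), the bolt is home (within 6 mm), the keeper is closed behind it (within 0.3 rad), and every tube that is present stands cap up in the cup, its foot down in the cup, leaning less than 0.65 rad (horizontal distance between each of tube1, tube2, tube3, tube4 and cup_floor below 0.038 m and z of tube1 in the frame of cup_floor between 0.04 and 0.085 m and angle between each of tube1, tube2, tube3, tube4's own x axis and vertical below 0.65 rad and z of tube2 in the frame of cup_floor between 0.04 and 0.085 m and z of tube3 in the frame of cup_floor between 0.04 and 0.085 m and z of tube4 in the frame of cup_floor between 0.04 and 0.085 m and value of joint wheel above 6.2 rad and value of joint bolt below 0.006 m and value of joint keeper below 0.3 rad); the robot touches nothing.
It fails at once if the spray can is pushed more than 5 cm from its place or tipped over (distance of spray from where it was at the start of the episode above 0.05 m or angle between spray's own z axis and vertical above 0.8 rad).
It fails at once if the brass block is pushed more than 5 cm from its place or tipped over (distance of die from where it was at the start of the episode above 0.05 m or angle between die's own z axis and vertical above 0.8 rad).
It fails at once if the wrench is pushed more than 5 cm from its place or tipped over (distance of wrench from where it was at the start of the episode above 0.05 m or angle between wrench's own z axis and vertical above 0.8 rad).
Of tube1, tube2, tube3, tube4 only 2 to 4 are there at a start; the rules pass over those that are not, and their reading is None.
At some moment in a run one of tube1, tube2, tube3, tube4 may be knocked a few centimetres aside while the robot is not near it.
Once in a run the grip may slacken for a moment while it holds something.
It also fails if it takes over 210 s, if anything falls off the work surface, if the arm or the gripper's body presses on something with over 40 N, if the wrist force passes 120 N, or if a joint passes its speed limit or range.

## Working session

There is one attempt and no reset: what is moved stays moved. The work goes in short steps, Python scripts to look and compute and a shell command to move; the robot and the scene stay as the last step left them, time stands still between calls to the robot, and variables do not carry over. Pictures are saved under pics/ and viewed, at most 16 in all, crops included, and the job is handed in when it is done.

```bash
mkdir -p pics; ls; cat > h.py <<'E'
import numpy as np, cv2
from plant import env
from scipy.spatial.transform import Rotation as R
def st():
    s=env.sense(); print('t',round(s['time_s'],2),'tcp',np.round(s['tcp_pos'],4),'z',np.round(R.from_quat(s['eef_rot']).as_matrix()[:,2],3),'y',np.round(R.from_quat(s['eef_rot']).as_matrix()[:,1],3),'F',np.round(s['ft_force'],1),'op',round(s['opening'],4),'g',round(s['grip_force'],1)); return s
def cap(n):
    return env.capture(n)
def campose(p,s=None):
    if 'pose' in p: return np.array(p['pose'])
    T=np.eye(4);T[:3,:3]=R.from_quat(s['eef_rot']).as_matrix();T[:3,3]=s['tcp_pos'];return T@np.array(p['hand_eye'])
def pix2z(p,P,u,v,z):
    d=P[:3,:3]@np.array([(u-p['cx'])/p['fx'],(v-p['cy'])/p['fy'],1.]);o=P[:3,3];return o+d*(z-o[2])/d[2]
def proj(p,P,X):
    c=np.linalg.inv(P)@np.append(X,1);return np.array([p['cx']+p['fx']*c[0]/c[2],p['cy']+p['fy']*c[1]/c[2]])
E
python3 - <<'E'
from h import *
s=st()
for n in('top','scene'):
    p=cap(n); cv2.imwrite(f'pics/{n}0.png',p['pixels'])
    for t in('axle','crank_grip','cup_floor','bolt_grip','keeper_pivot','keeper_grip','tube1','spray','die','wrench'):
        r=env.spot_point(p,t); print(n,t,[(np.round(q['centre'],3).tolist(),round(q['p'],2)) for q in r][:7])
    if n=='top':
        for q in env.masks_of(p,'tube1'):
            m=np.array(q['mask']);ys,xs=np.nonzero(m);print('mask',xs.mean(),ys.mean(),m.sum(),q['p'],p['pixels'][m].mean(0))
E
```

```text
pics
t 0.0 tcp [ 0.1318 -0.5079  0.2388] z [-0.     0.001 -1.   ] y [ 0.251 -0.968 -0.001] F [ 0.1  0.8 -0.2] op 0.0857 g 0.0
top axle [([0.577, 0.069, 0.049], 0.83)]
top crank_grip [([0.529, 0.149, 0.09], 0.84)]
top cup_floor [([0.607, 0.024, 0.05], 0.82)]
top bolt_grip [([0.572, 0.252, 0.084], 0.64)]
top keeper_pivot [([0.571, 0.304, 0.036], 0.95), ([0.759, -0.184, 0.004], 0.61)]
top keeper_grip [([0.57, 0.339, 0.084], 0.53)]
top tube1 [([0.473, -0.4, 0.007], 0.81), ([0.322, -0.156, 0.012], 0.68), ([0.504, -0.528, 0.006], 0.66), ([0.318, -0.328, 0.011], 0.61), ([0.469, -0.231, 0.012], 0.53), ([0.25, -0.485, 0.008], 0.52), ([0.519, -0.155, 0.011], 0.51)]
top spray [([0.76, -0.181, 0.002], 0.76)]
top die [([0.699, -0.356, 0.002], 0.8), ([0.468, -0.229, 0.01], 0.54), ([0.759, -0.181, 0.005], 0.4)]
top wrench [([0.281, 0.265, -0.001], 0.93), ([0.577, 0.068, 0.047], 0.37)]
mask 435.4810996563574 211.41580756013747 291 0.86 [ 38.18556701  32.25429553 108.05154639]
mask 356.93650793650795 261.69444444444446 252 0.79 [67.25793651 30.60714286 58.3531746 ]
mask 355.22105263157897 196.0456140
[... 495 characters left out ...]
3 108.26523297]
scene axle [([0.58, 0.074, 0.051], 0.97), ([0.522, -0.153, 0.008], 0.53)]
scene crank_grip [([0.531, 0.148, 0.089], 0.62)]
scene cup_floor [([0.606, 0.028, 0.054], 0.92)]
scene bolt_grip [([0.574, 0.256, 0.085], 0.86)]
scene keeper_pivot [([0.569, 0.305, 0.031], 0.64)]
scene keeper_grip [([0.574, 0.346, 0.08], 0.6)]
scene tube1 [([0.505, -0.528, 0.009], 0.77), ([0.462, -0.227, 0.007], 0.73), ([0.317, -0.157, 0.016], 0.72), ([0.257, -0.478, 0.01], 0.65), ([0.472, -0.399, 0.008], 0.64), ([0.317, -0.324, 0.007], 0.61), ([0.524, -0.155, 0.012], 0.53)]
scene spray [([0.757, -0.181, 0.001], 0.63)]
scene die [([0.706, -0.355, 0.003], 0.97)]
scene wrench [([0.283, 0.264, 0.0], 0.78)]
```

View pics/top0.png

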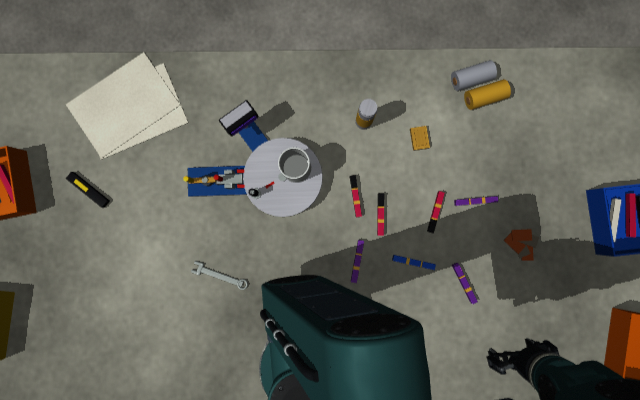

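```bash
python3 - <<'E'
from h import *
p=cap('top');P=campose(p)
print(P[:3,3])
for q in env.masks_of(p,'tube1'):
    m=np.array(q['mask']);b=p['pixels'][m].mean(0)
    ys,xs=np.nonzero(m)
    X=np.array([pix2z(p,P,u,v,0.018)[:2] for u,v in zip(xs,ys)]);c=X.mean(0)
    w,V=np.linalg.eigh(np.cov((X-c).T));a=V[:,1]
    g=p['pixels'][m].astype(float).sum(1); dark=g<100
    t=(X-c)@a
    if dark.any() and t[dark].mean()<0:a=-a;t=-t
    print(np.round(c,3),np.round(a,3),'deg',round(np.degrees(np.arctan2(a[1],a[0])),1),'len',round(np.ptp(t),3),'dark',dark.sum(),round(t[dark].mean(),3),'bgr',b.round())
E
```

```text
[ 0.43434839 -0.06897798  1.26120307]
[ 0.254 -0.48 ] [0.896 0.444] deg 26.4 len 0.131 dark 6 0.065 bgr [98. 47. 87.]
[ 0.473 -0.399] [-0.956  0.293] deg 163.0 len 0.128 dark 77 0.045 bgr [ 38.  32. 110.]
[ 0.318 -0.328] [0.23  0.973] deg 76.7 len 0.122 dark 0 nan bgr [78. 41. 26.]
[ 0.463 -0.23 ] [ 1.   -0.03] deg -1.7 len 0.126 dark 71 0.047 bgr [ 47.  39. 124.]
[ 0.516 -0.155] [0.991 0.133] deg 7.7 len 0.129 dark 57 0.051 bgr [ 50.  44. 123.]
[ 0.504 -0.521] [-0.071  0.997] deg 94.1 len 0.13 dark 0 nan bgr [107.  50.  94.]
[ 0.317 -0.155] [-0.982  0.191] deg 169.0 len 0.13 dark 3 0.041 bgr [68. 30. 58.]<stdin>:12: RuntimeWarning: Mean of empty slice.
  ret = ret.dtype.type(ret / rcount)
```

```bash
cat >> h.py <<'E'
def tgt(pos,zdir,ydir,s=None):
    "remaining shift (30mm units) and rotvec (10deg units); ydir may flip only by caller"
    s=s or st(); z=np.array(zdir,float);z/=np.linalg.norm(z);y=np.array(ydir,float);y-=z*(y@z);y/=np.linalg.norm(y)
    Rt=np.column_stack([np.cross(y,z),y,z]);Rc=R.from_quat(s['eef_rot']).as_matrix()
    rv=R.from_matrix(Rt@Rc.T).as_rotvec(degrees=True)/10
    d=(np.array(pos)-s['tcp_pos'])/.03
    print('SHIFT',d.round(2),'TURN',rv.round(2)); return d,rv
def tubes(p,P,zt=.018,th=100,show=True):
    out=[]
    for q in env.masks_of(p,'tube1'):
        m=np.array(q['mask']);ys,xs=np.nonzero(m);px=p['pixels'][m].astype(float)
        X=np.array([pix2z(p,P,u,v,zt)[:2] for u,v in zip(xs,ys)]);c=X.mean(0)
        w,V=np.linalg.eigh(np.cov((X-c).T));a=V[:,1];t=(X-c)@a;dark=px.sum(1)<th
        if dark.sum()>5 and t[dark].mean()<0:a=-a;t=-t
        mid=(t.max()+t.min())/2
        hue=np.median(px[~dark],0) if (~dark).any() else px.mean(0)
        if show: print('tube c',np.round(c+mid*a,3),'deg',round(np.degrees(np.arctan2(a[1],a[0])),1),'len',round(np.ptp(t),3),'dark',round(dark.mean(),2),'bgr',hue,'p',round(q['p'],2),'pix',xs.mean().round(),ys.mean().round())
    return out
E
M='[[0.84,0.7,0],[0,0,1],85]'; python3 -m creep "[[[0.84,0.7,0],[0,0,1],85],[[0.84,0.7,0],[0,0,1],85],[[0.84,0.7,0],[0,0,1],85],[[0.84,0.7,0],[0,0,1],85],[[0.84,0.7,0],[0,0,1],85],[[0.84,0.7,0],[0,0,1],85],[[0.84,0.7,0],[0,0,1],85],[[0.84,0.7,0],[0,0,1],85]]" && python3 -m creep "[[[0.84,0.7,0],[0,0,1],85],[[0.84,0.7,0],[0,0,1],85],[[0.84,0.7,0],[0,0,1],85],[[0.84,0.7,0],[0,0,1],85],[[0.84,0.7,0],[0,0,1],85],[[0.84,0.7,0],[0,0,1],85],[[0.84,0.7,0],[0,0,1],85],[[0.4,0.7,0],[0,0,1],85]]"
python3 - <<'E'
from h import *
s=st();print(np.round(s['joint_positions'],2))
p=cap('wrist');P=campose(p,s);cv2.imwrite('pics/w1.png',p['pixels']);tubes(p,P)
s=st();p=cap('top');tubes(p,campose(p))
E
```

```text
time_s: 2.25
tcp_pos: [0.3342, -0.3395, 0.2394]
eef_rot: [0.676, 0.737, -0.0, 0.0]
ft_force: [-0.9, -1.4, -0.2]
opening: 0.0849
grip_force: 0.0
time_s: 3.25
tcp_pos: [0.5229, -0.1714, 0.239]
eef_rot: [0.044, 0.999, 0.0, -0.0]
ft_force: [-0.2, -0.6, 0.2]
opening: 0.085
grip_force: 0.0
t 3.25 tcp [ 0.5229 -0.1714  0.239 ] z [-0.  0. -1.] y [0.089 0.996 0.   ] F [-0.2 -0.6  0.2] op 0.085 g 0.0
[-0.46  0.31  0.01  1.28  0.   -0.38]
tube c [ 0.502 -0.488] deg 95.8 len 0.082 dark 0.0 bgr [94. 49. 75.] p 0.97 pix 32.0 177.0
tube c [ 0.473 -0.396] deg 162.7 len 0.132 dark 0.26 bgr [ 54.   42.5 114. ] p 0.81 pix 104.0 139.0
tube c [ 0.523 -0.155] deg 7.9 len 0.129 dark 0.18 bgr [ 93.  55. 185.] p 0.79 pix 330.0 166.0
tube c [ 0.467 -0.23 ] deg -1.8 len 0.129 dark 0.2 bgr [ 59.  36. 124.] p 0.6 pix 256.0 118.0
tube c [ 0.373 -0.166] deg 168.4 len 0.035 dark 0.0 bgr [102.  44.  79.] p 0.57 pix 308.0 19.0
t 3.35 tcp [ 0.5226 -0.1706  0.2391] z [-0.  0. -1.] y [0.089 0.996 0.   ] F [-1.4 -0.9 -0.1] op 0.085 g 0.0
tube c [ 0.255 -0.48 ] deg -153.7 len 0.134 dark 0.0 bgr [130.  37.  92.] p 0.66 pix 464.0 284.0
tube c [ 0.503 -0.521] deg 94.3 len 0.13 dark 0.02 bgr [71. 21. 51.] p 0.65 pix 475.0 201.0
tube c [ 0.474 -0.4  ] deg 163.2 len 0.121 dark 0.35 bgr [34. 14. 99.] p 0.57 pix 436.0 211.0
tube c [ 0.315 -0.341] deg 76.6 len 0.1 dark 0.0 bgr [159.  67.  21.] p 0.51 pix 418.0 263.0
tube c [0.611 0.151] deg 74.1 len 0.415 dark 0.04 bgr [168. 166. 167.] p 0.44 pix 262.0 170.0
```

View pics/w1.png

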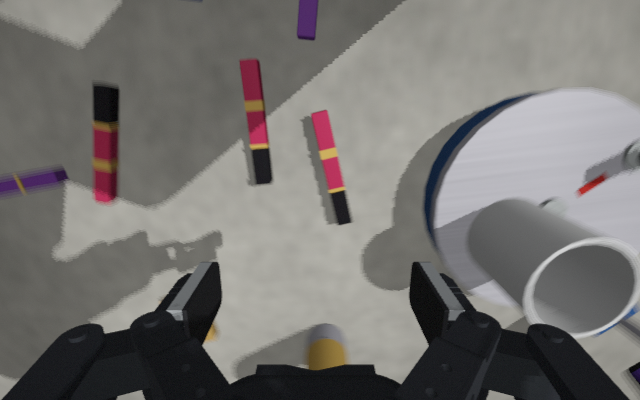

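View pics/scene0.png

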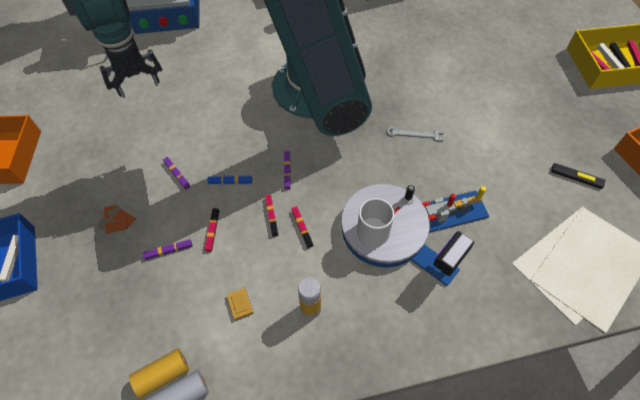

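```bash
cat >> h.py <<'E'
def grasp(c,deg,phi,off,z=.011,s_=None,flip=1,back=0):
    "tcp pose to grasp tube at off along axis, tool tilted phi, back = retreat along tool z"
    a=np.array([np.cos(np.radians(deg)),np.sin(np.radians(deg)),0]);ph=np.radians(phi)
    zt=-np.array([0,0,1])*np.cos(ph)-a*np.sin(ph)
    g=np.array([c[0],c[1],z])+a*off
    return tgt(g+zt*(.011-back),zt,flip*np.array([-a[1],a[0],0]))
E
python3 - <<'E'
from h import *
grasp((.520,-.155),7.8,25,.05,z=.012,back=.09)
grasp((.520,-.155),7.8,25,.05,z=.012)
E
```

```text
t 3.45 tcp [ 0.5217 -0.1722  0.2392] z [-0. -0. -1.] y [ 0.097  0.995 -0.   ] F [-0.1  0.5  0.1] op 0.085 g 0.0
SHIFT [ 2.7   0.95 -5.19] TURN [-0.05  2.5   1.32]
t 3.45 tcp [ 0.5217 -0.1722  0.2392] z [-0. -0. -1.] y [ 0.097  0.995 -0.   ] F [-0.1  0.5  0.1] op 0.085 g 0.0
SHIFT [ 1.44  0.78 -7.91] TURN [-0.05  2.5   1.32]
```

```bash
cat >> h.py <<'E'
def grasp(c,deg,phi,off,z=.014,flip=1,back=0):
    a=np.array([np.cos(np.radians(deg)),np.sin(np.radians(deg)),0]);ph=np.radians(phi)
    zt=-np.array([0,0,1])*np.cos(ph)-a*np.sin(ph)
    return tgt(np.array([c[0],c[1],z])+a*off-zt*back,zt,flip*np.array([-a[1],a[0],0]))
E
python3 - <<'E'
from h import *
grasp((.520,-.155),7.8,20,.05,back=.08)
E
python3 -m creep "[[[0.5,0.1,-0.8],[0,0.5,0.33],50],[[0.5,0.2,-0.9],[0,0.5,0.33],50],[[0.5,0.2,-0.9],[0,0.5,0.33],50],[[0.5,0.2,-0.9],[0,0.5,0.33],50],[[0.4,0.2,-0.8],[0,0,0],50],[[0,0,-0.5],[0,0,0],50]]"
python3 - <<'E'
from h import *
s=st();p=cap('wrist');P=campose(p,s);cv2.imwrite('pics/w2.png',p['pixels']);tubes(p,P)
grasp((.520,-.155),7.8,20,.05)
E
```

```text
t 3.45 tcp [ 0.5217 -0.1722  0.2392] z [-0. -0. -1.] y [ 0.097  0.995 -0.   ] F [-0.1  0.5  0.1] op 0.085 g 0.0
SHIFT [ 2.5   0.92 -5.  ] TURN [-0.04  2.    1.32]
time_s: 4.2
tcp_pos: [0.5939, -0.1454, 0.0939]
eef_rot: [-0.067, 0.983, -0.008, -0.173]
ft_force: [-1.3, -0.5, -0.3]
opening: 0.0498
grip_force: 0.0
t 4.2 tcp [ 0.5939 -0.1454  0.0939] z [-0.338 -0.039 -0.94 ] y [-0.134  0.991  0.007] F [-1.3 -0.5 -0.3] op 0.0498 g 0.0
tube c [ 0.524 -0.154] deg 8.0 len 0.129 dark 0.03 bgr [ 64.  41. 133.] p 0.64 pix 316.0 153.0
tube c [ 0.472 -0.381] deg 173.9 len 0.062 dark 0.29 bgr [ 52.  29. 114.] p 0.57 pix 13.0 27.0
t 4.3 tcp [ 0.5927 -0.1456  0.0947] z [-0.339 -0.039 -0.94 ] y [-0.134  0.991  0.007] F [0.2 0.2 0.5] op 0.0503 g 0.0
SHIFT [-0.77 -0.09 -2.69] TURN [-0.04 -0.    0.01]
```

```bash
python3 -m creep "[[[-0.25,-0.03,-0.9],[0,0,0],50],[[-0.25,-0.03,-0.9],[0,0,0],50],[[-0.2,-0.03,-0.89],[0,0,0],50],[[0,0,0],[0,0,0],50],[[0,0,0],[0,0,0],10],[[0,0,0],[0,0,0],10],[[0,0,0],[0,0,0],10],[[0,0,0],[0,0,0],10],[[0,0,0],[0,0,0],10]]" 60
python3 -m creep "[[[0,0,0.5],[0,0,0],10],[[0,0,1],[0,0,0],10],[[0,0,1],[0,0,0],10]]"
python3 - <<'E'
from h import *
s=st();p=cap('wrist');cv2.imwrite('pics/w3.png',p['pixels'])
E
```

```text
time_s: 5.42
tcp_pos: [0.5736, -0.1482, 0.0164]
eef_rot: [-0.068, 0.983, -0.009, -0.172]
ft_force: [-0.2, 0.0, 10.7]
opening: 0.0158
grip_force: 59.2
time_s: 5.8
tcp_pos: [0.573, -0.1479, 0.0917]
eef_rot: [-0.068, 0.983, -0.008, -0.173]
ft_force: [-0.1, 0.3, -0.2]
opening: 0.0162
grip_force: 58.9
t 5.8 tcp [ 0.573  -0.1479  0.0917] z [-0.338 -0.04  -0.94 ] y [-0.136  0.991  0.007] F [-0.1  0.3 -0.2] op 0.0162 g 58.9
```

View pics/w3.png

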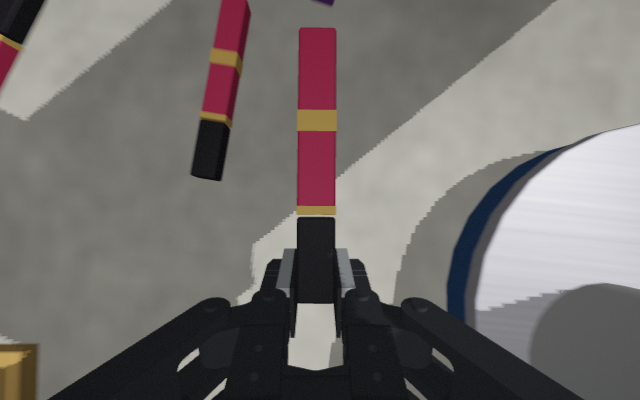

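```bash
cat >> h.py <<'E'
CUP=np.array([.6065,.026])
def place(footz,fwd,lat,delta=15,phi=20,yaw=5,t=.118,hgt=.007,flip=1):
    y_=np.radians(yaw);h=np.array([np.cos(y_),np.sin(y_),0]);l=np.array([-h[1],h[0],0]);Z=np.array([0,0,1.]);d=np.radians(delta);ph=np.radians(phi)
    u=Z*np.cos(d)+h*np.sin(d);w=-h*np.cos(d)+Z*np.sin(d)
    zt=-w*np.cos(ph)-u*np.sin(ph)
    foot=np.append(CUP,footz)+h*fwd+l*lat
    return tgt(foot+t*u+hgt*w,zt,flip*l)
E
python3 - <<'E'
from h import *
place(.20,-.015,.018)
E
```

```text
t 5.85 tcp [ 0.5741 -0.1483  0.0954] z [-0.334 -0.041 -0.942] y [-0.136  0.991  0.005] F [-0.2 -0.6  4.7] op 0.0163 g 58.9
SHIFT [1.32 6.43 7.35] TURN [ 0.81 -7.43 -0.26]
```

```bash
python3 -m creep "[[[0.1,0,0.92],[0.1,-0.93,-0.03],10],[[0.1,0,0.92],[0.1,-0.93,-0.03],10],[[0.1,0,0.92],[0.1,-0.93,-0.03],10],[[0.1,0,0.92],[0.1,-0.93,-0.03],10],[[0.1,0,0.92],[0.1,-0.93,-0.03],10],[[0.1,0,0.92],[0.1,-0.93,-0.03],10],[[0.1,0,0.92],[0.1,-0.93,-0.03],10],[[0.1,0,0.92],[0.1,-0.93,-0.03],10]]" 80
python3 -m creep "[[[0.1,0.8,0],[0,0,0],10],[[0.1,0.8,0],[0,0,0],10],[[0.1,0.8,0],[0,0,0],10],[[0.1,0.8,0],[0,0,0],10],[[0.1,0.8,0],[0,0,0],10],[[0,0.8,0],[0,0,0],10],[[0,0.8,0],[0,0,0],10],[[0,0.8,0],[0,0,0],10],[[0,0,0],[0,0,0],10]]"
python3 - <<'E'
from h import *
s=st();print(s['joint_positions'].round(2) if hasattr(s['joint_positions'],'round') else s['joint_positions'])
place(.20,-.015,.018)
p=cap('wrist');cv2.imwrite('pics/w4.png',p['pixels'])
p=cap('scene');cv2.imwrite('pics/s4.png',cv2.resize(p['pixels'][120:320,260:560],None,fx=2,fy=2))
for t in('cup_floor','tube1'):print(t,[(np.round(q['centre'],3).tolist(),round(q['p'],2)) for q in env.spot_point(p,t)])
p=cap('top')
for t in('cup_floor','tube1'):print(t,[(np.round(q['centre'],3).tolist(),round(q['p'],2)) for q in env.spot_point(p,t)])
E
```

```text
time_s: 6.85
tcp_pos: [0.5965, -0.1477, 0.3132]
eef_rot: [-0.041, 0.885, 0.019, 0.463]
ft_force: [0.7, -0.8, -0.7]
opening: 0.0153
grip_force: 82.7
time_s: 7.98
tcp_pos: [0.6115, 0.0456, 0.3113]
eef_rot: [-0.042, 0.886, 0.02, 0.461]
ft_force: [-0.4, -0.4, -0.4]
opening: 0.0154
grip_force: 82.4
t 7.97 tcp [0.6115 0.0456 0.3113] z [ 0.815  0.074 -0.575] y [-0.093  0.996 -0.003] F [-0.4 -0.4 -0.4] op 0.0154 g 82.4
[-0.15 -0.1  -0.76 -0.03  0.19 -0.14]
t 7.97 tcp [0.6115 0.0456 0.3113] z [ 0.815  0.074 -0.575] y [-0.093  0.996 -0.003] F [-0.4 -0.4 -0.4] op 0.0154 g 82.4
SHIFT [ 0.07 -0.03  0.15] TURN [ 0.02 -0.01 -0.03]
cup_floor [([0.602, 0.024, 0.057], 0.66)]
tube1 [([0.503, -0.528, 0.008], 0.97), ([0.316, -0.328, 0.011], 0.89), ([0.32, -0.157, 0.014], 0.79), ([0.468, -0.227, 0.009], 0.76), ([0.474, -0.398, 0.01], 0.7), ([0.254, -0.478, 0.009], 0.69), ([0.605, 0.039, 0.258], 0.5)]
cup_floor [([0.606, 0.023, 0.053], 0.77)]
tube1 [([0.249, -0.485, 0.006], 0.76), ([0.318, -0.326, 0.01], 0.74), ([0.467, -0.398, 0.008], 0.62), ([0.466, -0.228, 0.009], 0.61), ([0.604, 0.044, 0.26], 0.6), ([0.506, -0.527, 0.008], 0.6), ([0.323, -0.155, 0.013], 0.58)]
```

View pics/s4.png

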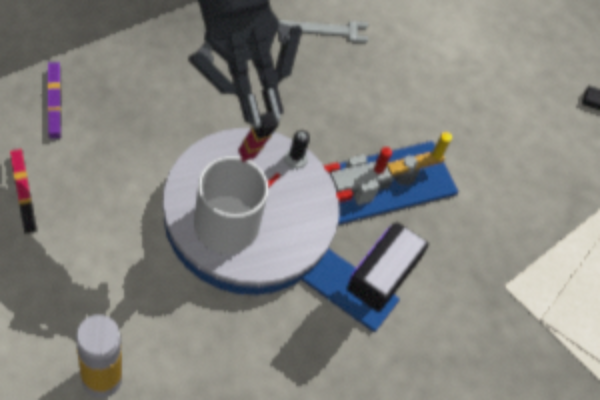

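View pics/w4.png

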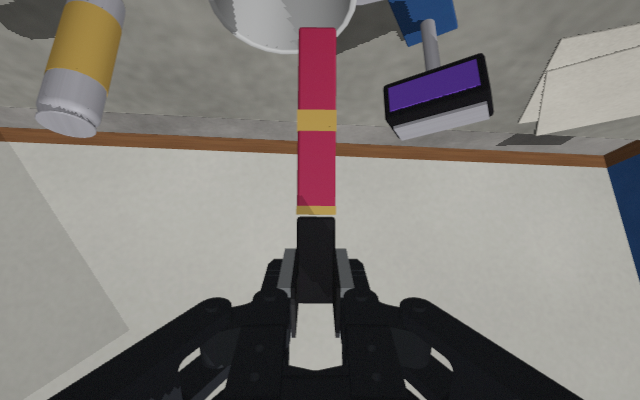

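```bash
python3 -m creep "[[[0.05,0,-0.85],[0,0,0],10],[[0.05,0,-0.85],[0,0,0],10],[[0.05,0,-0.85],[0,0,0],10],[[0,0,-0.85],[0,0,0],10],[[0,0,-0.8],[0,0,0],10],[[0,0,0],[0,0,0],10]]"
python3 - <<'E'
from h import *
place(.066,-.012,.018)
E
```

```text
time_s: 9.07
tcp_pos: [0.6156, 0.0438, 0.1823]
eef_rot: [-0.04, 0.887, 0.02, 0.459]
ft_force: [0.7, -0.6, -0.2]
opening: 0.0152
grip_force: 82.5
t 9.07 tcp [0.6156 0.0438 0.1823] z [ 0.813  0.072 -0.578] y [-0.09   0.996 -0.002] F [ 0.7 -0.6 -0.2] op 0.0152 g 82.5
SHIFT [ 0.04  0.04 -0.02] TURN [ 0.01 -0.03 -0.02]
```

```bash
python3 -m creep "[[[0,0,0],[0,0,0],40],[[0,0,0],[0,0,0],40],[[0,0,0],[0,0,0],40],[[-0.8,-0.07,0.57],[0,0,0],40],[[-0.8,-0.07,0.8],[0,0,0],40],[[-0.8,-0.07,0.8],[0,0,0],40],[[-0.5,0,0.9],[0,0,0],40]]"
python3 - <<'E'
from h import *
s=st();p=cap('wrist');cv2.imwrite('pics/w5.png',p['pixels'])
p=cap('scene');cv2.imwrite('pics/s5.png',p['pixels'])
for t in('cup_floor','tube1'):print(t,[(np.round(q['centre'],3).tolist(),round(q['p'],2)) for q in env.spot_point(p,t)])
tubes(p,campose(p))
E
```

```text
time_s: 9.95
tcp_pos: [0.5281, 0.0378, 0.2775]
eef_rot: [-0.041, 0.887, 0.02, 0.46]
ft_force: [0.4, -0.6, -0.3]
opening: 0.0398
grip_force: 0.0
t 9.95 tcp [0.5281 0.0378 0.2775] z [ 0.815  0.072 -0.575] y [-0.09   0.996 -0.003] F [ 0.4 -0.6 -0.3] op 0.0398 g 0.0
cup_floor [([0.602, 0.024, 0.055], 0.83)]
tube1 [([0.471, -0.395, 0.011], 0.86), ([0.316, -0.157, 0.013], 0.74), ([0.316, -0.328, 0.01], 0.66), ([0.255, -0.48, 0.01], 0.63), ([0.504, -0.527, 0.008], 0.62), ([0.613, 0.042, 0.122], 0.61), ([0.464, -0.225, 0.008], 0.5)]
tube c [ 0.506 -0.521] deg 93.9 len 0.133 dark 0.0 bgr [136.  54. 108.] p 0.81 pix 167.0 249.0
tube c [ 0.468 -0.228] deg -1.6 len 0.133 dark 0.29 bgr [ 48.  31. 109.] p 0.71 pix 271.0 215.0
tube c [ 0.257 -0.478] deg -155.1 len 0.141 dark 0.0 bgr [142.  56. 110.] p 0.68 pix 177.0 173.0
tube c [ 0.322 -0.325] deg 75.9 len 0.132 dark 0.0 bgr [99. 53. 29.] p 0.63 pix 230.0 180.0
tube c [ 0.324 -0.155] deg 169.7 len 0.139 dark 0.0 bgr [142.   60.5 111. ] p 0.6 pix 287.0 169.0
tube c [ 0.474 -0.397] deg 163.6 len 0.135 dark 0.1 bgr [ 71.  39. 174.] p 0.56 pix 212.0 229.0
tube c [0.563 0.07 ] deg 107.0 len 0.053 dark 0.28 bgr [38. 43. 74.] p 0.5 pix 382.0 221.0
```

View pics/w5.png

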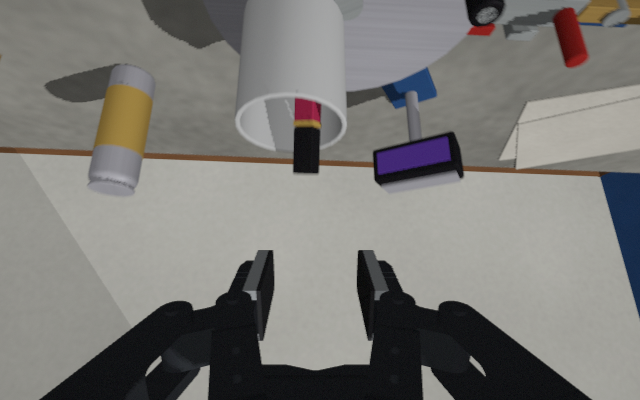

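```bash
python3 -m creep "[[[0,-1,0.3],[0,0,0],40],[[0,-1,0],[0,0,0],40],[[0,-1,0],[0,0,0],40],[[0,-1,0],[0,0,0],40]]"
python3 - <<'E'
from h import *
grasp((.466,-.229),-1.7,20,.05,z=.016,back=.08)
E
```

```text
time_s: 10.7
tcp_pos: [0.5293, -0.0832, 0.2842]
eef_rot: [-0.041, 0.887, 0.02, 0.46]
ft_force: [0.7, 0.5, -0.6]
opening: 0.0405
grip_force: 0.0
t 10.7 tcp [ 0.5293 -0.0832  0.2842] z [ 0.814  0.073 -0.577] y [-0.091  0.996 -0.001] F [ 0.7  0.5 -0.6] op 0.0405 g 0.0
SHIFT [ 0.47 -4.94 -6.43] TURN [-0.22  7.48 -0.59]
```

```bash
python3 -m creep "[[[0.06,-0.62,-0.4],[-0.03,0.93,-0.07],50],[[0.06,-0.62,-0.6],[-0.03,0.93,-0.07],50],[[0.06,-0.62,-0.7],[-0.03,0.93,-0.07],50],[[0.06,-0.62,-0.8],[-0.03,0.93,-0.07],50],[[0.06,-0.62,-0.9],[-0.03,0.94,-0.08],50],[[0.06,-0.62,-0.9],[-0.03,0.94,-0.08],50],[[0.06,-0.61,-1],[-0.02,0.94,-0.08],50],[[0.05,-0.61,-1],[-0.02,0.94,-0.07],50],[[0,0,-0.1],[0,0,0],50]]"
python3 - <<'E'
from h import *
s=st();p=cap('wrist');tubes(p,campose(p,s));grasp((.466,-.229),-1.7,20,.05,z=.016)
E
```

```text
time_s: 11.82
tcp_pos: [0.5434, -0.2296, 0.0858]
eef_rot: [0.013, 0.984, 0.006, -0.175]
ft_force: [-0.8, 1.1, -0.2]
opening: 0.0502
grip_force: 0.0
t 11.82 tcp [ 0.5434 -0.2296  0.0858] z [-0.344  0.016 -0.939] y [0.027 1.    0.007] F [-0.8  1.1 -0.2] op 0.0502 g 0.0
tube c [ 0.467 -0.231] deg -1.6 len 0.128 dark 0.08 bgr [ 71.  42. 145.] p 0.98 pix 311.0 142.0
tube c [ 0.474 -0.395] deg 163.1 len 0.129 dark 0.11 bgr [ 64.  37. 135.] p 0.91 pix 68.0 160.0
tube c [ 0.382 -0.169] deg 160.3 len 0.032 dark 0.0 bgr [113.  46.  87.] p 0.71 pix 396.0 19.0
t 11.93 tcp [ 0.5436 -0.2293  0.0923] z [-0.334  0.012 -0.942] y [0.027 1.    0.003] F [-1.  -0.1  0.2] op 0.0496 g 0.0
SHIFT [-0.92 -0.04 -2.54] TURN [-0.02  0.05 -0.02]
```

```bash
python3 -m creep "[[[-0.3,-0.03,-0.85],[0,0,0],50],[[-0.3,-0.03,-0.85],[0,0,0],50],[[-0.3,0,-0.84],[0,0,0],50],[[0,0,0],[0,0,0],50],[[0,0,0],[0,0,0],10],[[0,0,0],[0,0,0],10],[[0,0,0],[0,0,0],10],[[0,0,0],[0,0,0],10],[[0,0,0],[0,0,0],10]]" 80
python3 -m creep "[[[0,0,0.5],[0,0,0],10],[[0,0,1],[0,0,0],10],[[0,0,1],[0,0,0],10],[[0,0,0.2],[0,0,0],10]]"
python3 - <<'E'
from h import *
place(.20,-.013,-.014,t=.117,hgt=.009)
E
```

```text
time_s: 13.05
tcp_pos: [0.5177, -0.2318, 0.0198]
eef_rot: [0.013, 0.986, 0.003, -0.168]
ft_force: [0.6, 2.2, 16.5]
opening: 0.015
grip_force: 78.4
time_s: 13.55
tcp_pos: [0.5175, -0.2319, 0.1011]
eef_rot: [0.013, 0.986, 0.002, -0.168]
ft_force: [-0.5, 0.4, 0.4]
opening: 0.0153
grip_force: 78.7
t 13.55 tcp [ 0.5175 -0.2319  0.1011] z [-0.331  0.009 -0.944] y [0.027 1.    0.   ] F [-0.5  0.4  0.4] op 0.0153 g 78.7
SHIFT [3.29 8.16 7.14] TURN [ 0.22 -7.43  0.56]
```

```bash
python3 -m creep "[[[0.1,0,0.92],[0.03,-0.93,0.07],10],[[0.1,0,0.92],[0.03,-0.93,0.07],10],[[0.1,0,0.92],[0.03,-0.93,0.07],10],[[0.1,0,0.92],[0.03,-0.93,0.07],10],[[0.1,0,0.92],[0.03,-0.93,0.07],10],[[0.1,0,0.92],[0.03,-0.93,0.07],10],[[0.1,0,0.92],[0.02,-0.93,0.07],10],[[0.1,0,0.92],[0.02,-0.92,0.07],10]]"
python3 -m creep "[[[0.25,0.8,0],[0,0,0],10],[[0.25,0.8,0],[0,0,0],10],[[0.25,0.8,0],[0,0,0],10],[[0.25,0.8,0],[0,0,0],10],[[0.25,0.8,0],[0,0,0],10],[[0.25,0.8,0],[0,0,0],10],[[0.25,0.8,0],[0,0,0],10],[[0.25,0.8,0],[0,0,0],10],[[0.25,0.8,0],[0,0,0],10],[[0.25,0.8,0],[0,0,0],10],[[0,0,0],[0,0,0],10]]"
python3 - <<'E'
from h import *
place(.20,-.013,-.016,t=.117,hgt=.011)
p=cap('wrist');cv2.imwrite('pics/w6.png',p['pixels'])
E
```

```text
time_s: 14.55
tcp_pos: [0.5402, -0.2312, 0.3209]
eef_rot: [-0.041, 0.886, 0.02, 0.462]
ft_force: [0.4, -0.4, 0.3]
opening: 0.0149
grip_force: 78.6
time_s: 15.92
tcp_pos: [0.6154, 0.0101, 0.3192]
eef_rot: [-0.041, 0.887, 0.021, 0.459]
ft_force: [-0.1, 0.0, -0.9]
opening: 0.0149
grip_force: 78.7
t 15.93 tcp [0.6154 0.0101 0.3192] z [ 0.813  0.075 -0.577] y [-0.092  0.996 -0.   ] F [-0.1  0.  -0.9] op 0.0149 g 78.7
SHIFT [-0.03  0.02 -0.11] TURN [ 0.   -0.02 -0.03]
```

View pics/w6.png

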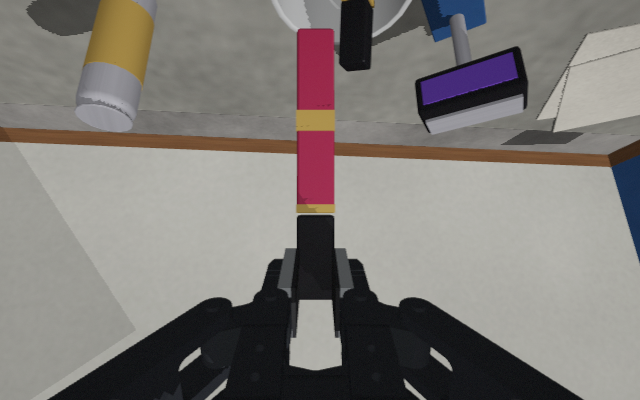

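```bash
python3 -m creep "[[[0,-0.02,-0.8],[0,0,0],10],[[0,-0.02,-0.8],[0,0,0],10],[[0,-0.02,-0.8],[0,0,0],10],[[0,0,-0.8],[0,0,0],10],[[0,0,-0.8],[0,0,0],10],[[0,0,0],[0,0,0],10],[[0,0,0],[0,0,0],10]]"
python3 - <<'E'
from h import *
place(.083,-.013,-.016,t=.117,hgt=.011)
E
python3 -m creep "[[[0,0,0],[0,0,0],40],[[0,0,0],[0,0,0],40],[[0,0,0],[0,0,0],40],[[-0.8,-0.07,0.57],[0,0,0],40],[[-0.8,-0.07,0.8],[0,0,0],40],[[-0.8,-0.07,0.8],[0,0,0],40],[[-0.5,0,0.9],[0,0,0],40]]"
python3 - <<'E'
from h import *
s=st();p=cap('wrist');cv2.imwrite('pics/w7.png',p['pixels'])
p=cap('scene')
for t in('tube1',):print(t,[(np.round(q['centre'],3).tolist(),round(q['p'],2)) for q in env.spot_point(p,t)])
E
```

```text
time_s: 16.85
tcp_pos: [0.6159, 0.0062, 0.2004]
eef_rot: [-0.04, 0.887, 0.02, 0.46]
ft_force: [0.9, 0.1, -0.4]
opening: 0.0149
grip_force: 78.7
t 16.85 tcp [0.6159 0.0062 0.2004] z [ 0.814  0.073 -0.576] y [-0.09   0.996 -0.001] F [ 0.9  0.1 -0.4] op 0.0149 g 78.7
SHIFT [-0.05  0.15 -0.05] TURN [ 0.01 -0.02 -0.01]
time_s: 17.73
tcp_pos: [0.5273, 0.0005, 0.2922]
eef_rot: [-0.04, 0.887, 0.021, 0.459]
ft_force: [-1.0, -0.4, 0.2]
opening: 0.0398
grip_force: 0.0
t 17.73 tcp [5.273e-01 5.000e-04 2.922e-01] z [ 0.814  0.073 -0.577] y [-0.09   0.996 -0.   ] F [-1.  -0.4  0.2] op 0.0398 g 0.0
tube1 [([0.253, -0.475, 0.005], 0.74), ([0.471, -0.396, 0.009], 0.7), ([0.507, -0.526, 0.009], 0.65), ([0.616, 0.038, 0.118], 0.61), ([0.316, -0.327, 0.009], 0.56), ([0.319, -0.158, 0.014], 0.55), ([0.617, 0.012, 0.117], 0.47)]
```

View pics/w7.png

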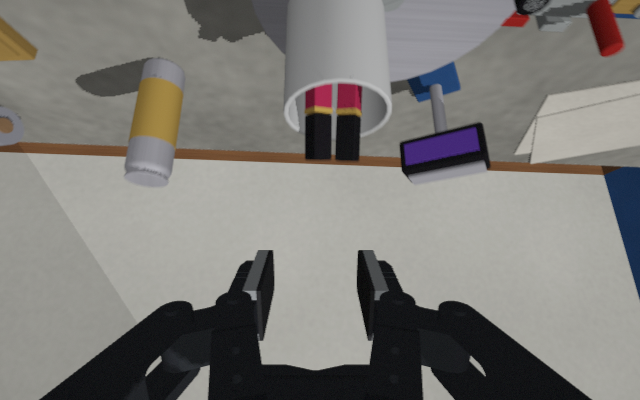

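```bash
python3 -m creep "[[[0,-1,0.3],[0,0,0],40],[[0,-1,0],[0,0,0],40],[[-0.2,-1,0],[0,0.9,0],50],[[-0.2,-1,0],[0,0.9,0],50],[[-0.2,-0.8,-0.3],[0,0.9,0],50],[[-0.2,-0.8,-0.3],[0,0.9,0],50],[[-0.2,-0.8,-0.3],[0,0.9,0],50],[[-0.2,-0.8,-0.3],[0,0.95,0],50]]"
python3 -m creep "[[[-0.2,-0.8,-0.3],[0,0,-1],50],[[-0.2,-0.7,-0.3],[0,0,-1],50],[[-0.2,-0.7,-0.3],[0,0,-1],50],[[-0.2,-0.7,-0.3],[0,0,-1],50],[[-0.2,-0.7,-0.2],[0,0,-1],50],[[-0.2,-0.7,-0.2],[0,0,-1],50],[[-0.2,-0.6,-0.2],[0,0,-1],50],[[-0.1,-0.6,-0.2],[0,0,-1],50],[[0,0,0],[0,0,-1],50],[[0,0,0],[0,0,-1],50],[[0,0,0],[0,0,-1],50]]"
python3 - <<'E'
from h import *
s=st();print(np.round(s['joint_positions'],2));p=cap('wrist');tubes(p,campose(p,s));grasp((.473,-.397),163.1,18,.05,z=.021,back=.07)
p=cap('top');tubes(p,campose(p))
E
```

```text
time_s: 18.88
tcp_pos: [0.4965, -0.2079, 0.2623]
eef_rot: [-0.027, 0.999, 0.035, 0.025]
ft_force: [0.1, -0.5, 0.6]
opening: 0.0501
grip_force: 0.0
time_s: 20.25
tcp_pos: [0.4515, -0.372, 0.2017]
eef_rot: [0.804, 0.593, -0.003, 0.043]
ft_force: [-0.3, -0.8, -0.4]
opening: 0.0497
grip_force: 0.0
t 20.25 tcp [ 0.4515 -0.372   0.2017] z [ 0.046 -0.074 -0.996] y [ 0.954 -0.293  0.066] F [-0.3 -0.8 -0.4] op 0.0497 g 0.0
[-0.82  0.32 -0.07  1.09 -0.02  1.05]
tube c [ 0.323 -0.33 ] deg 77.0 len 0.13 dark 0.0 bgr [131.  71.  47.] p 0.81 pix 158.0 162.0
tube c [ 0.474 -0.399] deg 162.8 len 0.131 dark 0.27 bgr [ 63.  36. 134.] p 0.79 pix 329.0 187.0
tube c [ 0.502 -0.471] deg 101.1 len 0.037 dark 0.0 bgr [110.  45.  85.] p 0.7 pix 372.0 238.0
tube c [ 0.292 -0.463] deg -153.0 len 0.068 dark 0.0 bgr [156.  72. 131.] p 0.59 pix 190.0 288.0
t 20.35 tcp [ 0.4516 -0.3718  0.2019] z [ 0.047 -0.073 -0.996] y [ 0.955 -0.29   0.066] F [ 0.1 -0.2 -0.1] op 0.0499 g 0.0
SHIFT [-1.57 -0.15 -3.81] TURN [ 1.47 -1.88 -8.82]
tube c [ 0.471 -0.399] deg 163.3 len 0.127 dark 0.41 bgr [33. 13. 98.] p 0.84 pix 435.0 212.0
tube c [ 0.323 -0.156] deg 169.0 len 0.127 dark 0.02 bgr [75. 24. 54.] p 0.74 pix 357.0 261.0
tube c [0.636 0.048] deg 9.5 len 0.09 dark 0.54 bgr [26.  35.  75.5] p 0.71 pix 290.0 159.0
tube c [0.638 0.018] deg 10.0 len 0.088 dark 0.65 bgr [ 35.  37. 129.] p 0.5 pix 299.0 159.0
tube c [ 0.327 -0.292] deg 79.2 len 0.053 dark 0.03 bgr [94. 38. 14.] p 0.45 pix 401.0 259.0
```

```bash
python3 -m creep "[[[-0.17,0,-0.3],[0.16,-0.21,-0.97],50],[[-0.17,0,-0.3],[0.16,-0.21,-0.97],50],[[-0.17,0,-0.4],[0.16,-0.21,-0.97],50],[[-0.17,0,-0.4],[0.16,-0.21,-0.97],50],[[-0.17,0,-0.4],[0.16,-0.21,-0.97],50],[[-0.17,0,-0.4],[0.16,-0.21,-0.98],50],[[-0.17,0,-0.5],[0.16,-0.21,-0.98],50],[[-0.17,0,-0.5],[0.16,-0.21,-0.98],50],[[-0.17,0,-0.5],[0.16,-0.2,-0.98],50],[[0,0,0],[0,0,0],50]]"
python3 - <<'E'
from h import *
s=st();print(np.round(s['joint_positions'],2));p=cap('wrist');tubes(p,campose(p,s));grasp((.473,-.398),163.1,18,.05,z=.021)
E
```

```text
time_s: 21.7
tcp_pos: [0.4045, -0.371, 0.0913]
eef_rot: [0.978, -0.139, 0.152, 0.026]
ft_force: [0.5, -0.9, 0.7]
opening: 0.0497
grip_force: 0.0
t 21.7 tcp [ 0.4045 -0.371   0.0913] z [ 0.29  -0.094 -0.952] y [-0.28 -0.96  0.01] F [ 0.5 -0.9  0.7] op 0.0497 g 0.0
[-0.99  0.25 -0.57  0.52  0.19  2.46]
tube c [ 0.331 -0.33 ] deg 83.3 len 0.127 dark 0.01 bgr [81.  43.  26.5] p 0.88 pix 307.0 369.0
tube c [ 0.472 -0.401] deg 163.2 len 0.13 dark 0.06 bgr [ 76.  47. 150.] p 0.75 pix 328.0 147.0
tube c [ 0.378 -0.173] deg 121.2 len 0.042 dark 0.0 bgr [105.  42.  81.] p 0.72 pix 45.0 371.0
tube c [ 0.503 -0.524] deg 94.9 len 0.136 dark 0.0 bgr [116.  49.  90.] p 0.61 pix 484.0 54.0
t 21.8 tcp [ 0.4056 -0.3722  0.0928] z [ 0.291 -0.096 -0.952] y [-0.277 -0.961  0.012] F [-0.3 -0.1 -0.4] op 0.0498 g 0.0
SHIFT [ 0.65 -0.38 -2.39] TURN [ 0.06 -0.04 -0.08]
```

```bash
python3 -m creep "[[[0.22,-0.15,-0.8],[0,0,0],50],[[0.22,-0.15,-0.8],[0,0,0],50],[[0.21,-0.12,-0.79],[0,0,-0.08],50],[[0,0,0],[0,0,0],50],[[0,0,0],[0,0,0],10],[[0,0,0],[0,0,0],10],[[0,0,0],[0,0,0],10],[[0,0,0],[0,0,0],10],[[0,0,0],[0,0,0],10]]" 80
python3 - <<'E'
from h import *
st()
E
python3 -m creep "[[[0,0,0.5],[0,0,0],10],[[0,0,1],[0,0,0],10],[[0,0,1],[0,0,0],10],[[0,0,1],[-0.6,0.7,0],10],[[0,0,1],[-0.5,0.7,0],10],[[0,0,0],[0,0,0],10]]"
python3 - <<'E'
from h import *
st();p=cap('wrist');cv2.imwrite('pics/w8.png',p['pixels']);place(.20,-.026,.0,delta=3,phi=18,t=.116,hgt=.012)
E
```

```text
time_s: 22.92
tcp_pos: [0.4252, -0.385, 0.0222]
eef_rot: [0.977, -0.147, 0.153, 0.029]
ft_force: [-3.4, 2.9, 11.0]
opening: 0.0145
grip_force: 78.2
t 22.93 tcp [ 0.4252 -0.385   0.0222] z [ 0.291 -0.101 -0.951] y [-0.296 -0.955  0.011] F [-3.4  2.9 11. ] op 0.0145 g 78.2
time_s: 23.68
tcp_pos: [0.4269, -0.3844, 0.1588]
eef_rot: [0.981, -0.125, 0.048, 0.141]
ft_force: [0.1, -0.4, -0.7]
opening: 0.0143
grip_force: 78.4
t 23.68 tcp [ 0.4269 -0.3844  0.1588] z [ 0.058 -0.288 -0.956] y [-0.259 -0.929  0.264] F [ 0.1 -0.4 -0.7] op 0.0143 g 78.4
t 23.73 tcp [ 0.426  -0.3841  0.157 ] z [ 0.058 -0.285 -0.957] y [-0.26  -0.93   0.261] F [-0.8  0.4 -0.6] op 0.0144 g 78.4
SHIFT [ 4.96 13.58  5.32] TURN [ 10.45  -2.78 -13.53]
```

View pics/w8.png

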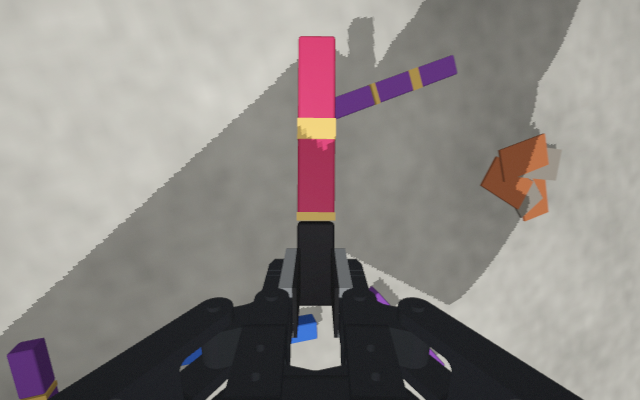

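```bash
python3 -m creep "[[[0,0,1],[0.82,0.17,0],10],[[0,0,1],[0.83,0.16,0],10],[[0,0,1],[0,0,1],10],[[0.1,0.2,0.9],[0,0,1],10],[[0.2,0.5,0.5],[0,0,1],10],[[0.2,0.5,0],[0,0,1],10],[[0.2,0.5,0],[0,0,1],10],[[0.2,0.5,0],[0,0,1],10],[[0.2,0.5,0],[0,0,1],10],[[0.2,0.5,0],[0,0,1],10],[[0.2,0.5,0],[0,0,1],10],[[0.2,0.5,0],[0,0,1],10]]"
python3 -m creep "[[[0.2,0.5,0],[0,0,1],10],[[0.2,0.5,0],[0,0,1],10],[[0.2,0.5,0],[0,0,1],10],[[0.2,0.5,0],[0,0,1],10],[[0.2,0.5,0],[0,0,1],10],[[0.2,0.5,0],[0,0,1],10],[[0.2,0.5,0],[0,0,1],10],[[0,0,0],[0,0,1],10],[[0,0,0],[0,0,1],10],[[0,0,0],[0,0,1],10],[[0,0,0],[0,0,0],10]]"
python3 - <<'E'
from h import *
s=st();print(np.round(s['joint_positions'],2));place(.20,-.026,.0,delta=3,phi=18,t=.116,hgt=.012)
E
```

```text
time_s: 25.22
tcp_pos: [0.4758, -0.2586, 0.2825]
eef_rot: [0.734, 0.679, 0.009, 0.004]
ft_force: [0.2, -0.4, -0.3]
opening: 0.0143
grip_force: 78.5
time_s: 26.6
tcp_pos: [0.5178, -0.1542, 0.2827]
eef_rot: [-0.045, 0.999, 0.01, -0.004]
ft_force: [-0.3, -0.2, -0.6]
opening: 0.0139
grip_force: 78.5
t 26.6 tcp [ 0.5178 -0.1542  0.2827] z [-0.008  0.019 -1.   ] y [-0.09   0.996  0.02 ] F [-0.3 -0.2 -0.6] op 0.0139 g 78.5
[-0.45  0.29  0.11  1.4   0.01 -0.54]
t 26.6 tcp [ 0.5178 -0.1542  0.2827] z [-0.008  0.019 -1.   ] y [-0.09   0.996  0.02 ] F [-0.3 -0.2 -0.6] op 0.0139 g 78.5
SHIFT [1.9  5.91 1.13] TURN [ 0.52 -6.92 -0.09]
```

```bash
python3 -m creep "[[[0.1,0,0.2],[0.07,-0.98,-0.01],10],[[0.1,0.2,0.2],[0.07,-0.98,-0.01],10],[[0.1,0.4,0.2],[0.07,-0.98,-0.01],10],[[0.1,0.6,0.2],[0.07,-0.98,-0.01],10],[[0.2,0.7,0.2],[0.07,-0.99,-0.01],10],[[0.3,0.8,0.1],[0.08,-0.99,-0.02],10],[[0.3,0.8,0],[0.08,-1,-0.02],10],[[0.3,0.8,0],[0,0,0],10],[[0.2,0.8,0],[0,0,0],10],[[0.2,0.8,0],[0,0,0],10],[[0,0,0],[0,0,0],10]]"
python3 - <<'E'
from h import *
st();p=cap('wrist');cv2.imwrite('pics/w9.png',p['pixels']);place(.20,-.026,.0,delta=3,phi=18,t=.116,hgt=.012)
E
```

```text
time_s: 27.98
tcp_pos: [0.5733, 0.0028, 0.3111]
eef_rot: [-0.035, 0.861, 0.02, 0.507]
ft_force: [-0.4, 0.2, -0.5]
opening: 0.0143
grip_force: 78.5
t 27.98 tcp [0.5733 0.0028 0.3111] z [ 0.872  0.07  -0.485] y [-0.081  0.997 -0.001] F [-0.4  0.2 -0.5] op 0.0143 g 78.5
t 28.02 tcp [0.5733 0.002  0.3112] z [ 0.872  0.07  -0.485] y [-0.081  0.997 -0.002] F [ 0.  -1.3 -0.8] op 0.0145 g 78.5
SHIFT [0.05 0.71 0.18] TURN [ 0.08 -0.8   0.04]
```

View pics/w9.png

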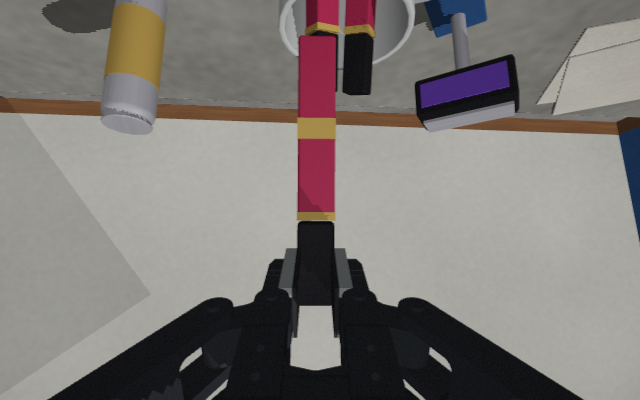

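```bash
python3 -m creep "[[[0.05,0.7,0.1],[0.08,-0.8,0.04],10],[[0,0,0],[0,0,0],10],[[0,0,-0.8],[0,0,0],10],[[0,0,-0.8],[0,0,0],10],[[0,0,-0.8],[0,0,0],10],[[0,0,-0.8],[0,0,0],10],[[0,0,-0.4],[0,0,0],10],[[0,0,0],[0,0,0],10]]"
python3 - <<'E'
from h import *
place(.075,-.026,.0,delta=3,phi=18,t=.116,hgt=.012)
E
python3 -m creep "[[[0,0,-0.3],[0,0,0],10],[[0,0,-0.3],[0,0,0],10],[[0,0,0],[0,0,0],10]]"
```

```text
time_s: 29.02
tcp_pos: [0.5936, 0.0134, 0.2245]
eef_rot: [-0.037, 0.843, 0.023, 0.536]
ft_force: [-0.4, 0.1, -1.0]
opening: 0.0142
grip_force: 78.6
t 29.02 tcp [0.5936 0.0134 0.2245] z [ 0.902  0.078 -0.424] y [-0.087  0.996 -0.002] F [-0.4  0.1 -1. ] op 0.0142 g 78.6
SHIFT [-0.63  0.33 -1.1 ] TURN [ 0.05 -0.4  -0.  ]
time_s: 29.4
tcp_pos: [0.5995, 0.0134, 0.2132]
eef_rot: [-0.038, 0.845, 0.023, 0.532]
ft_force: [0.3, -0.3, 0.3]
opening: 0.014
grip_force: 78.7
```

```bash
python3 - <<'E'
from h import *
s=st();print(np.round(s['joint_positions'],2));place(.085,-.012,.0,delta=12,phi=18,t=.116,hgt=.012);place(.085,-.024,.0,delta=3,phi=18,t=.116,hgt=.012)
E
```

```text
t 29.4 tcp [0.5995 0.0134 0.2132] z [ 0.898  0.08  -0.432] y [-0.089  0.996 -0.002] F [ 0.3 -0.3  0.3] op 0.014 g 78.7
[-0.26  0.11 -1.18 -0.82  0.31 -0.16]
t 29.4 tcp [0.5995 0.0134 0.2132] z [ 0.898  0.08  -0.432] y [-0.089  0.996 -0.002] F [ 0.3 -0.3  0.3] op 0.014 g 78.7
SHIFT [ 0.25  0.42 -0.41] TURN [-0.03  0.44 -0.01]
t 29.4 tcp [0.5995 0.0134 0.2132] z [ 0.898  0.08  -0.432] y [-0.089  0.996 -0.002] F [ 0.3 -0.3  0.3] op 0.014 g 78.7
SHIFT [-0.76  0.33 -0.39] TURN [ 0.05 -0.46 -0.01]
```

```bash
python3 - <<'E'
from h import *
place(.125,-.026,.0,delta=20,phi=18,t=.116,hgt=.012)
E
```

```text
t 29.4 tcp [0.5995 0.0134 0.2132] z [ 0.898  0.08  -0.432] y [-0.089  0.996 -0.002] F [ 0.3 -0.3  0.3] op 0.014 g 78.7
SHIFT [0.31 0.43 0.83] TURN [-0.1   1.24 -0.01]
```

```bash
python3 -m creep "[[[0,0.1,0.9],[0,0,0],10],[[0.15,0.15,0],[-0.05,0.62,0],10],[[0.15,0.15,0],[-0.05,0.62,0],10],[[0,0,0],[0,0,0],10]]"
python3 - <<'E'
from h import *
s=st();print(np.round(s['joint_positions'],2))
place(.125,-.026,.0,delta=20,phi=18,t=.116,hgt=.012)
p=cap('wrist');cv2.imwrite('pics/w10.png',p['pixels'])
E
```

```text
time_s: 29.9
tcp_pos: [0.6097, 0.0248, 0.2423]
eef_rot: [-0.04, 0.893, 0.02, 0.447]
ft_force: [0.5, 0.5, 0.1]
opening: 0.0144
grip_force: 78.5
t 29.9 tcp [0.6097 0.0248 0.2423] z [ 0.797  0.072 -0.6  ] y [-0.09   0.996 -0.001] F [0.5 0.5 0.1] op 0.0144 g 78.5
[-0.2  -0.02 -0.87 -0.19  0.23 -0.18]
t 29.9 tcp [0.6097 0.0248 0.2423] z [ 0.797  0.072 -0.6  ] y [-0.09   0.996 -0.001] F [0.5 0.5 0.1] op 0.0144 g 78.5
SHIFT [-0.03  0.05 -0.14] TURN [-0.01  0.11 -0.02]
```

View pics/w10.png

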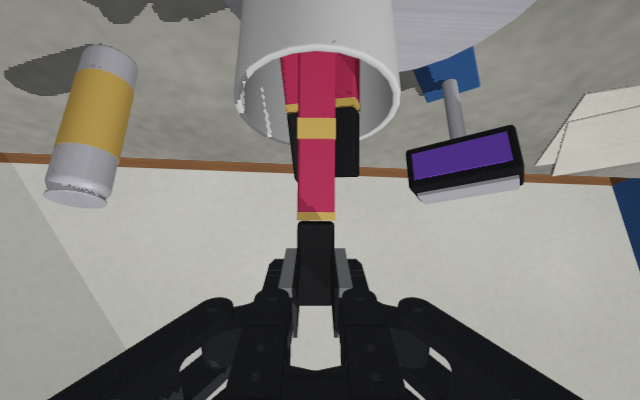

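```bash
python3 -m creep "[[[-0.03,0.05,-0.6],[0,0.1,0],10],[[0,0,-0.6],[0,0,0],10],[[0,0,-0.5],[0,0,0],10],[[0,0,0],[0,0,0],10]]"
python3 - <<'E'
from h import *
s=st();print(np.round(s['joint_positions'],2))
place(.072,-.026,.0,delta=20,phi=18,t=.116,hgt=.012)
E
```

```text
time_s: 30.45
tcp_pos: [0.606, 0.0261, 0.1856]
eef_rot: [-0.039, 0.899, 0.021, 0.436]
ft_force: [-0.3, 0.3, 0.6]
opening: 0.0145
grip_force: 78.6
t 30.45 tcp [0.606  0.0261 0.1856] z [ 0.782  0.072 -0.619] y [-0.089  0.996  0.003] F [-0.3  0.3  0.6] op 0.0145 g 78.6
[-0.19  0.07 -0.97 -0.35  0.22 -0.18]
t 30.45 tcp [0.606  0.0261 0.1856] z [ 0.782  0.072 -0.619] y [-0.089  0.996  0.003] F [-0.3  0.3  0.6] op 0.0145 g 78.6
SHIFT [ 0.1   0.   -0.02] TURN [-0.02 -0.03 -0.01]
```

Foot is 17 mm above the floor with no contact; release.

```bash
python3 -m creep "[[[0,0,0],[0,0,0],36],[[0,0,0],[0,0,0],36],[[0,0,0],[0,0,0],36],[[-0.8,-0.07,0.62],[0,0,0],36],[[-0.8,-0.07,0.8],[0,0,0],36],[[-0.8,-0.07,0.8],[0,0,0],36],[[-0.5,0,0.9],[0,0,0],36],[[0,0,0.5],[0,0,0],36]]"
python3 - <<'E'
from h import *
s=st();p=cap('wrist')
q=cap('scene');a=np.hstack([p['pixels'][0:300,120:520],cv2.resize(q['pixels'][150:300,320:520],(400,300))]);cv2.imwrite('pics/w11.png',a)
for im in(q,cap('top')):
  print([(np.round(k['centre'],3).tolist(),round(k['p'],2)) for k in env.spot_point(im,'tube1')])
E
```

```text
time_s: 31.45
tcp_pos: [0.5199, 0.0197, 0.2998]
eef_rot: [-0.04, 0.897, 0.02, 0.439]
ft_force: [0.9, 0.1, -1.2]
opening: 0.0359
grip_force: 0.0
t 31.45 tcp [0.5199 0.0197 0.2998] z [ 0.786  0.071 -0.614] y [-0.089  0.996  0.001] F [ 0.9  0.1 -1.2] op 0.0359 g 0.0
[([0.506, -0.525, 0.013], 0.96), ([0.316, -0.327, 0.008], 0.92), ([0.598, 0.029, 0.12], 0.65), ([0.255, -0.48, 0.007], 0.63), ([0.32, -0.157, 0.016], 0.62), ([0.622, 0.018, 0.117], 0.56), ([0.615, 0.043, 0.121], 0.52), ([0.574, 0.348, 0.077], 0.33)]
[([0.506, -0.53, 0.008], 0.73), ([0.253, -0.482, 0.008], 0.73), ([0.612, 0.042, 0.12], 0.7), ([0.623, 0.015, 0.12], 0.66), ([0.321, -0.155, 0.013], 0.62), ([0.597, 0.025, 0.117], 0.6)]
```

View pics/w11.png

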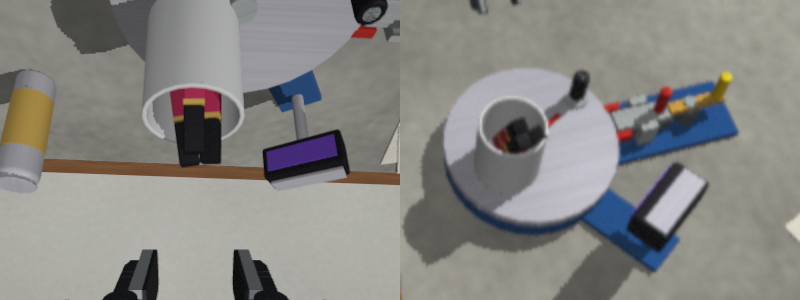

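```bash
python3 -m creep "[[[0,0.5,0],[0,0.87,0],50],[[0,1,0],[0,0.87,0],50],[[0,1,0],[0,0.87,0],50],[[0,1,0],[0,0.87,0],50],[[0,1,0],[0,0.87,0],50],[[0,1,0],[0,0.87,0],50],[[0.2,1,0],[0,0,-0.95],50],[[0.2,1,0],[0,0,-0.95],50],[[0.2,1,0],[0,0,-0.95],50],[[0.2,1,0],[0,0,-0.95],50],[[0.2,1,0],[0,0,-0.95],50],[[0.2,0.2,0],[0,0,-0.95],50]]"
python3 - <<'E'
from h import *
tgt((.57,.345,.17),(0,0,-1),(1,-.0,0))
E
```

```text
time_s: 33.2
tcp_pos: [0.5568, 0.3418, 0.2953]
eef_rot: [0.455, 0.89, 0.03, 0.017]
ft_force: [-0.5, 0.6, -0.2]
opening: 0.0503
grip_force: 0.0
t 33.2 tcp [0.5568 0.3418 0.2953] z [ 0.058  0.038 -0.998] y [0.809 0.584 0.069] F [-0.5  0.6 -0.2] op 0.0503 g 0.0
SHIFT [ 0.44  0.11 -4.18] TURN [-0.11  0.39 -3.58]
```

```bash
python3 -m creep "[[[0.1,0,-0.6],[-0.03,0.1,-0.9],50],[[0.1,0,-0.6],[-0.03,0.1,-0.9],50],[[0.1,0,-0.6],[-0.03,0.1,-0.9],50],[[0.1,0.1,-0.6],[-0.02,0.09,-0.88],50],[[0,0,-0.3],[0,0,0],50],[[0,0,0],[0,0,0],50]]"
python3 - <<'E'
from h import *
s=st();print(np.round(s['joint_positions'],2));p=cap('wrist');P=campose(p,s);cv2.imwrite('pics/w12.png',p['pixels'])
q=cap('top')
for t in('keeper_grip','keeper_pivot','bolt_grip','crank_grip','axle'):
  for im in(p,q): print(t,[(np.round(k['centre'],3).tolist(),round(k['p'],2)) for k in env.spot_point(im,t)])
E
```

```text
time_s: 33.95
tcp_pos: [0.5684, 0.3429, 0.2154]
eef_rot: [0.704, 0.71, -0.0, 0.0]
ft_force: [0.6, 0.1, 0.3]
opening: 0.0502
grip_force: 0.0
t 33.95 tcp [0.5684 0.3429 0.2154] z [ 0.    -0.001 -1.   ] y [1.    0.008 0.   ] F [0.6 0.1 0.3] op 0.0502 g 0.0
[ 0.42  0.52  0.29  1.35 -0.    1.98]
keeper_grip []
keeper_grip [([0.574, 0.34, 0.088], 0.53)]
keeper_pivot [([0.574, 0.303, 0.037], 0.93)]
keeper_pivot [([0.572, 0.304, 0.036], 0.86)]
bolt_grip [([0.574, 0.253, 0.082], 0.64)]
bolt_grip [([0.576, 0.252, 0.084], 0.53)]
crank_grip []
crank_grip [([0.53, 0.146, 0.091], 0.81)]
axle [([0.576, 0.303, 0.036], 0.25)]
axle [([0.579, 0.067, 0.053], 0.77)]
```

View pics/w12.png

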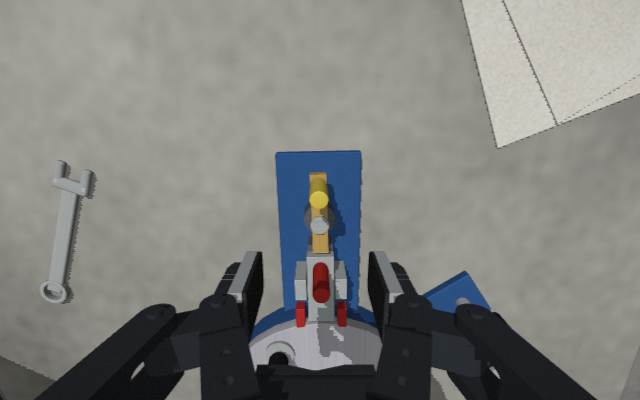

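```bash
python3 - <<'E'
from h import *
s=st();p=cap('wrist');P=campose(p,s)
for u,v,z in((319,200,.099),(320,226,.045),(321,268,.1)):print(pix2z(p,P,u,v,z).round(4))
E
```

```text
t 34.55 tcp [0.5688 0.3431 0.2165] z [ 0.002 -0.    -1.   ] y [1.    0.005 0.002] F [ 0.2 -0.2  0.4] op 0.0497 g 0.0
[0.5733 0.3417 0.099 ]
[0.5754 0.2977 0.045 ]
[0.5755 0.2809 0.1   ]
```

```bash
python3 -m creep "[[[0.14,-0.04,-0.8],[0,0,0],40],[[0,0,-0.8],[0,0,0],40],[[0,0,-0.8],[0,0,0],40],[[0,0,-0.8],[0,0,0],40],[[0,0,-0.8],[0,0,0],40],[[0,0,-0.7],[0,0,0],40],[[0,0,0],[0,0,0],5],[[0,0,0],[0,0,0],5],[[0,0,0],[0,0,0],5],[[0,0,0],[0,0,0],5]]" 30
python3 - <<'E'
from h import *
st()
for k in range(1,10):
    a=np.radians(10*k);b=np.radians(10*(k-1));print(k,(np.array([-np.sin(a)+np.sin(b),np.cos(a)-np.cos(b)])*40/30).round(2))
E
```

```text
time_s: 35.85
tcp_pos: [0.572, 0.3417, 0.0755]
eef_rot: [0.705, 0.709, -0.0, 0.0]
ft_force: [-5.2, -0.7, -8.3]
opening: 0.015
grip_force: 29.9
t 35.85 tcp [0.572  0.3417 0.0755] z [-0.    -0.001 -1.   ] y [ 1.     0.005 -0.   ] F [-5.2 -0.7 -8.3] op 0.015 g 29.9
1 [-0.23 -0.02]
2 [-0.22 -0.06]
3 [-0.21 -0.1 ]
4 [-0.19 -0.13]
5 [-0.16 -0.16]
6 [-0.13 -0.19]
7 [-0.1  -0.21]
8 [-0.06 -0.22]
9 [-0.02 -0.23]
```

```bash
python3 -m creep "[[[-0.23,-0.02,0],[0,0,1],5],[[-0.22,-0.06,0],[0,0,1],5],[[-0.21,-0.1,0],[0,0,1],5],[[-0.19,-0.13,0],[0,0,1],5],[[-0.16,-0.16,0],[0,0,1],5],[[-0.13,-0.19,0],[0,0,1],5],[[-0.1,-0.21,0],[0,0,1],5],[[-0.06,-0.22,0],[0,0,1],5],[[-0.01,-0.12,0],[0,0,0.5],5],[[0,0,0],[0,0,0],5]]"
python3 -m creep "[[[0,0,0],[0,0,0],34],[[0,0,0],[0,0,0],34],[[0,0,0],[0,0,0],34],[[0,0,0.9],[0,0,0],34],[[0,0,0.9],[0,0,0],34],[[0,0,0.4],[0,0,0],34]]"
python3 - <<'E'
from h import *
s=st();p=cap('wrist');q=cap('scene')
for t in('keeper_grip','keeper_pivot','bolt_grip'):
  for im in(p,q,): print(t,[(np.round(k['centre'],3).tolist(),round(k['p'],2)) for k in env.spot_point(im,t)])
cv2.imwrite('pics/w13.png',p['pixels'])
E
```

```text
time_s: 37.1
tcp_pos: [0.534, 0.3053, 0.0755]
eef_rot: [0.042, 0.999, 0.001, 0.0]
ft_force: [4.1, -1.2, -14.5]
opening: 0.0149
grip_force: 29.7
time_s: 37.85
tcp_pos: [0.5342, 0.3059, 0.143]
eef_rot: [0.042, 0.999, 0.001, 0.001]
ft_force: [0.0, -0.4, -0.3]
opening: 0.0343
grip_force: 0.0
t 37.85 tcp [0.5342 0.3059 0.143 ] z [ 0.002  0.003 -1.   ] y [0.083 0.997 0.003] F [ 0.  -0.4 -0.3] op 0.0343 g 0.0
keeper_grip [([0.531, 0.307, 0.084], 0.72), ([0.572, 0.257, 0.082], 0.42)]
keeper_grip [([0.533, 0.308, 0.081], 0.83), ([0.757, -0.181, -0.001], 0.75), ([0.568, 0.306, 0.032], 0.32)]
keeper_pivot [([0.575, 0.305, 0.033], 0.62)]
keeper_pivot [([0.57, 0.302, 0.03], 0.66)]
bolt_grip [([0.575, 0.254, 0.082], 0.72)]
bolt_grip [([0.576, 0.255, 0.086], 0.83), ([0.581, 0.073, 0.053], 0.32)]
```

```bash
python3 -m creep "[[[0.67,-0.86,0],[0,0,-0.2],34],[[0.67,-0.86,0],[0,0,-0.2],34],[[0,0,-0.8],[0,0,0],34],[[0,0,-0.8],[0,0,0],34],[[0,0,-0.65],[0,0,0],34],[[0,0,0],[0,0,0],34],[[0,0,0],[0,0,0],5],[[0,0,0],[0,0,0],5],[[0,0,0],[0,0,0],5],[[0,0,0],[0,0,0],5]]" 50
python3 -m creep "[[[0,0.2,0],[0,0,0],5],[[0,0.2,0],[0,0,0],5],[[0,0.2,0],[0,0,0],5],[[0,0.15,0],[0,0,0],5],[[0,0.1,0],[0,0,0],5],[[0,0,0],[0,0,0],5]]"
```

```text
time_s: 39.5
tcp_pos: [0.5742, 0.2547, 0.0748]
eef_rot: [0.076, 0.997, 0.002, 0.001]
ft_force: [0.1, 5.2, -3.9]
opening: 0.015
grip_force: 49.0
time_s: 40.25
tcp_pos: [0.5736, 0.279, 0.0745]
eef_rot: [0.076, 0.997, -0.0, 0.0]
ft_force: [-4.7, -8.0, 8.5]
opening: 0.0149
grip_force: 50.5
```

```bash
python3 -m creep "[[[0,0,0],[0,0,0],45],[[0,0,0],[0,0,0],45],[[0,0,0],[0,0,0],45],[[0,0,1],[0,0,0],45],[[0,0,1],[0,0,0],45],[[0,0,1],[0,0,0],45],[[-0.3,-0.9,0],[0,0,0],45],[[-0.3,-0.9,0],[0,0,0],45],[[-0.3,-0.9,0],[0,0,0],45],[[-0.3,-0.9,0],[0,0,0],45],[[-0.27,-0.77,0],[0,0,0],45],[[0,0,0],[0,0,0],45]]"
python3 - <<'E'
from h import *
s=st();p=cap('wrist');q=cap('scene');r=cap('top')
for t in('crank_grip','axle','bolt_grip','cup_floor'):
  for im in(p,q,r): print(t,[(np.round(k['centre'],3).tolist(),round(k['p'],2)) for k in env.spot_point(im,t)])
E
```

```text
time_s: 41.75
tcp_pos: [0.5295, 0.1474, 0.1642]
eef_rot: [0.077, 0.997, 0.001, 0.0]
ft_force: [-0.2, 0.1, 0.1]
opening: 0.0451
grip_force: 0.0
t 41.75 tcp [0.5295 0.1474 0.1642] z [ 0.001  0.002 -1.   ] y [0.154 0.988 0.002] F [-0.2  0.1  0.1] op 0.0451 g 0.0
crank_grip [([0.53, 0.149, 0.09], 0.89)]
crank_grip [([0.53, 0.146, 0.09], 0.72)]
crank_grip [([0.527, 0.148, 0.092], 0.85)]
axle []
axle [([0.583, 0.074, 0.052], 0.82)]
axle [([0.578, 0.068, 0.05], 0.91)]
bolt_grip [([0.572, 0.276, 0.079], 0.86)]
bolt_grip [([0.575, 0.28, 0.084], 0.68)]
bolt_grip [([0.594, 0.028, 0.12], 0.39)]
cup_floor [([0.581, 0.067, 0.05], 0.4), ([0.529, 0.148, 0.091], 0.25)]
cup_floor [([0.6, 0.026, 0.056], 0.87), ([0.582, 0.073, 0.052], 0.16)]
cup_floor [([0.579, 0.067, 0.049], 0.71), ([0.606, 0.024, 0.051], 0.62)]
```

```bash
python3 -m creep "[[[0,0,-0.9],[0,0,0],45],[[0,0,-0.9],[0,0,0],45],[[0,0,-0.8],[0,0,0],45],[[0,0,0],[0,0,0],45],[[0,0,0],[0,0,0],5],[[0,0,0],[0,0,0],5],[[0,0,0],[0,0,0],5],[[0,0,0],[0,0,0],5]]" 30
python3 - <<'E'
from h import *
s=st();C=np.array([.579,.0695]);v=s['tcp_pos'][:2]-C;print(np.hypot(*v),np.degrees(np.arctan2(v[1],v[0])))
a0=np.arctan2(v[1],v[0]);f=lambda t:95/30*np.array([np.cos(a0+t),np.sin(a0+t)])
for k in range(0,48):print(k,(f(np.radians(7.5*(k+1)))-f(np.radians(7.5*k))).round(2).tolist())
E
```

```text
time_s: 43.5
tcp_pos: [0.5303, 0.1486, 0.0871]
eef_rot: [0.076, 0.997, 0.001, 0.001]
ft_force: [-2.0, 2.3, 7.8]
opening: 0.0212
grip_force: 29.6
t 43.5 tcp [0.5303 0.1486 0.0871] z [ 0.002  0.002 -1.   ] y [0.152 0.988 0.003] F [-2.   2.3  7.8] op 0.0212 g 29.6
0.09289613304269842 121.58757533496279
0 [-0.34, -0.24]
1 [-0.3, -0.28]
2 [-0.26, -0.32]
3 [-0.22, -0.35]
4 [-0.17, -0.38]
5 [-0.12, -0.4]
6 [-0.07, -0.41]
7 [-0.02, -0.41]
8 [0.04, -0.41]
9 [0.09, -0.4]
10 [0.14, -0.39]
11 [0.19, -0.37]
12 [0.24, -0.34]
13 [0.28, -0.3]
14 [0.32, -0.26]
15 [0.35, -0.22]
16 [0.38, -0.17]
17 [0.4, -0.12]
18 [0.41, -0.07]
19 [0.41, -0.02]
20 [0.41, 0.04]
21 [0.4, 0.09]
22 [0.39, 0.14]
23 [0.37, 0.19]
24 [0.34, 0.24]
25 [0.3, 0.28]
26 [0.26, 0.32]
27 [0.22, 0.35]
28 [0.17, 0.38]
29 [0.12, 0.4]
30 [0.07, 0.41]
31 [0.02, 0.41]
32 [-0.04, 0.41]
33 [-0.09, 0.4]
34 [-0.14, 0.39]
35 [-0.19, 0.37]
36 [-0.24, 0.34]
37 [-0.28, 0.3]
38 [-0.32, 0.26]
39 [-0.35, 0.22]
40 [-0.38, 0.17]
41 [-0.4, 0.12]
42 [-0.41, 0.07]
43 [-0.41, 0.02]
44 [-0.41, -0.04]
45 [-0.4, -0.09]
46 [-0.39, -0.14]
47 [-0.37, -0.19]
```

```bash
python3 -m creep "[[[-0.34,-0.24,0],[0,0,0],5],[[-0.3,-0.28,0],[0,0,0],5],[[-0.26,-0.32,0],[0,0,0],5],[[-0.22,-0.35,0],[0,0,0],5],[[-0.17,-0.38,0],[0,0,0],5],[[-0.12,-0.4,0],[0,0,0],5],[[0,0,0],[0,0,0],5]]"
python3 - <<'E'
from h import *
s=st();C=np.array([.579,.0695]);v=s['tcp_pos'][:2]-C;print(np.hypot(*v),np.degrees(np.arctan2(v[1],v[0])))
p=cap('top')
for t in('crank_grip','tube1','cup_floor'):print(t,[(np.round(k['centre'],3).tolist(),round(k['p'],2)) for k in env.spot_point(p,t)])
E
```

```text
time_s: 44.38
tcp_pos: [0.4874, 0.0886, 0.0871]
eef_rot: [0.077, 0.997, 0.001, 0.001]
ft_force: [-4.5, -1.4, 10.6]
opening: 0.0213
grip_force: 30.4
t 44.38 tcp [0.4874 0.0886 0.0871] z [ 0.002  0.001 -1.   ] y [0.153 0.988 0.002] F [-4.5 -1.4 10.6] op 0.0213 g 30.4
0.09352791162750684 168.22259518076348
crank_grip [([0.483, 0.088, 0.09], 0.65)]
tube1 [([0.249, -0.48, 0.009], 0.88), ([0.503, -0.53, 0.005], 0.58), ([0.314, -0.324, 0.012], 0.54), ([0.621, 0.074, 0.122], 0.46), ([0.648, 0.064, 0.119], 0.45), ([0.621, 0.055, 0.115], 0.43)]
cup_floor []
```

```bash
python3 -m creep "[[[-0.07,-0.41,0],[0,0,0],5],[[-0.02,-0.41,0],[0,0,0],5],[[0.04,-0.41,0],[0,0,0],5],[[0.09,-0.4,0],[0,0,0],5],[[0.14,-0.39,0],[0,0,0],5],[[0.19,-0.37,0],[0,0,0],5],[[0.24,-0.34,0],[0,0,0],5],[[0.28,-0.3,0],[0,0,0],5],[[0.32,-0.26,0],[0,0,0],5],[[0,0,0],[0,0,0],5]]"
python3 -m creep "[[[0.35,-0.22,0],[0,0,0],5],[[0.38,-0.17,0],[0,0,0],5],[[0.4,-0.12,0],[0,0,0],5],[[0.41,-0.07,0],[0,0,0],5],[[0.41,-0.02,0],[0,0,0],5],[[0.41,0.04,0],[0,0,0],5],[[0.4,0.09,0],[0,0,0],5],[[0.39,0.14,0],[0,0,0],5],[[0.37,0.19,0],[0,0,0],5],[[0,0,0],[0,0,0],5]]"
python3 - <<'E'
from h import *
s=st();C=np.array([.579,.0695]);v=s['tcp_pos'][:2]-C;print(np.hypot(*v),np.degrees(np.arctan2(v[1],v[0])))
p=cap('scene')
for t in('crank_grip','tube1','cup_floor'):print(t,[(np.round(k['centre'],3).tolist(),round(k['p'],2)) for k in env.spot_point(p,t)])
E
```

```text
time_s: 45.82
tcp_pos: [0.5255, -0.0101, 0.0871]
eef_rot: [0.077, 0.997, 0.001, 0.002]
ft_force: [2.8, -0.5, 9.0]
opening: 0.0211
grip_force: 30.2
time_s: 47.08
tcp_pos: [0.6304, -0.0129, 0.0871]
eef_rot: [0.076, 0.997, 0.001, 0.001]
ft_force: [-0.7, 2.6, 8.6]
opening: 0.0214
grip_force: 30.4
t 47.08 tcp [ 0.6304 -0.0129  0.0871] z [ 0.003  0.002 -1.   ] y [0.151 0.988 0.003] F [-0.7  2.6  8.6] op 0.0214 g 30.4
0.09708714524504358 -58.03825319886732
crank_grip [([0.631, -0.01, 0.088], 0.83)]
tube1 [([0.316, -0.326, 0.007], 0.67), ([0.318, -0.159, 0.014], 0.64), ([0.255, -0.478, 0.008], 0.61), ([0.558, 0.113, 0.117], 0.58), ([0.504, -0.529, 0.009], 0.58), ([0.534, 0.122, 0.119], 0.51)]
cup_floor [([0.55, 0.112, 0.056], 0.68), ([0.581, 0.072, 0.052], 0.22)]
```

```bash
python3 -m creep "[[[0.34,0.24,0],[0,0,0],5],[[0.3,0.28,0],[0,0,0],5],[[0.26,0.32,0],[0,0,0],5],[[0.22,0.35,0],[0,0,0],5],[[0.17,0.38,0],[0,0,0],5],[[0.12,0.4,0],[0,0,0],5],[[0.07,0.41,0],[0,0,0],5],[[0.02,0.41,0],[0,0,0],5],[[0,0,0],[0,0,0],5]]"
python3 -m creep "[[[-0.04,0.41,0],[0,0,0],5],[[-0.09,0.4,0],[0,0,0],5],[[-0.14,0.39,0],[0,0,0],5],[[-0.19,0.37,0],[0,0,0],5],[[-0.24,0.34,0],[0,0,0],5],[[-0.28,0.3,0],[0,0,0],5],[[-0.32,0.26,0],[0,0,0],5],[[0,0,0],[0,0,0],5]]"
python3 - <<'E'
from h import *
s=st();C=np.array([.579,.0695]);v=s['tcp_pos'][:2]-C;print(np.hypot(*v),np.degrees(np.arctan2(v[1],v[0])))
E
```

```text
time_s: 48.4
tcp_pos: [0.675, 0.071, 0.0871]
eef_rot: [0.076, 0.997, 0.001, 0.001]
ft_force: [1.2, 1.6, 5.8]
opening: 0.0209
grip_force: 30.1
time_s: 49.4
tcp_pos: [0.6352, 0.1451, 0.0871]
eef_rot: [0.076, 0.997, 0.001, 0.001]
ft_force: [-0.4, 1.4, 6.2]
opening: 0.0209
grip_force: 30.2
t 49.4 tcp [0.6352 0.1451 0.0871] z [ 0.002  0.002 -1.   ] y [0.151 0.988 0.002] F [-0.4  1.4  6.2] op 0.0209 g 30.2
0.09417259631773629 53.37382803825893
```

```bash
python3 -m creep "[[[-0.35,0.22,0],[0,0,0],5],[[-0.38,0.17,0],[0,0,0],5],[[-0.4,0.12,0],[0,0,0],5],[[-0.41,0.07,0],[0,0,0],5],[[-0.41,0.02,0],[0,0,0],5],[[-0.41,-0.04,0],[0,0,0],5],[[-0.4,-0.09,0],[0,0,0],5],[[0,0,0],[0,0,0],5]]"
python3 - <<'E'
from h import *
s=st();C=np.array([.579,.0695]);v=s['tcp_pos'][:2]-C;print(np.hypot(*v),np.degrees(np.arctan2(v[1],v[0])));print((np.array([.5303,.1486])-s['tcp_pos'][:2])/.03)
E
```

```text
time_s: 50.4
tcp_pos: [0.5521, 0.1585, 0.0871]
eef_rot: [0.076, 0.997, 0.001, 0.001]
ft_force: [-2.5, 2.0, 8.0]
opening: 0.0209
grip_force: 30.4
t 50.4 tcp [0.5521 0.1585 0.0871] z [ 0.002  0.002 -1.   ] y [0.152 0.988 0.002] F [-2.5  2.   8. ] op 0.0209 g 30.4
0.09301916605866124 106.804617645847
[-0.72691089 -0.33156314]
```

```bash
python3 -m creep "[[[-0.25,-0.1,0],[0,0,0],5],[[-0.25,-0.11,0],[0,0,0],5],[[-0.23,-0.13,0],[0,0,0],5],[[-0.03,-0.02,0],[0,0,0],5],[[0,0,0],[0,0,0],5],[[0,0,0],[0,0,0],5]]"
python3 - <<'E'
from h import *
s=st()
p=cap('top');q=cap('scene')
for im in(p,q):
  for t in('crank_grip','tube1','cup_floor','bolt_grip'):print(t,[(np.round(k['centre'],3).tolist(),round(k['p'],2)) for k in env.spot_point(im,t)])
E
```

```text
time_s: 51.15
tcp_pos: [0.5297, 0.1482, 0.087]
eef_rot: [0.076, 0.997, 0.002, 0.001]
ft_force: [-4.3, 3.0, 11.8]
opening: 0.0211
grip_force: 30.6
t 51.15 tcp [0.5297 0.1482 0.087 ] z [ 0.002  0.003 -1.   ] y [0.152 0.988 0.003] F [-4.3  3.  11.8] op 0.0211 g 30.6
crank_grip [([0.531, 0.145, 0.09], 0.6)]
tube1 [([0.503, -0.526, 0.006], 0.82), ([0.598, 0.027, 0.115], 0.72), ([0.611, 0.041, 0.121], 0.72), ([0.249, -0.481, 0.009], 0.69), ([0.623, 0.016, 0.122], 0.62), ([0.315, -0.326, 0.01], 0.56), ([0.323, -0.154, 0.016], 0.55)]
cup_floor [([0.608, 0.024, 0.053], 0.8)]
bolt_grip []
crank_grip [([0.529, 0.146, 0.089], 0.56)]
tube1 [([0.316, -0.33, 0.01], 0.81), ([0.504, -0.528, 0.008], 0.74), ([0.257, -0.477, 0.006], 0.73), ([0.597, 0.028, 0.117], 0.67), ([0.622, 0.017, 0.117], 0.54), ([0.614, 0.038, 0.122], 0.54), ([0.319, -0.156, 0.015], 0.51)]
cup_floor [([0.605, 0.03, 0.054], 0.78)]
bolt_grip [([0.576, 0.279, 0.084], 0.61), ([0.572, 0.304, 0.032], 0.36)]
```

```bash
python3 -m creep "[[[0,0,0],[0,0,0],45],[[0,0,0],[0,0,0],45],[[0,0,0],[0,0,0],45],[[0,0,0.9],[0,0,0],45],[[0,0,0.9],[0,0,0],45],[[0,0,0.8],[0,0,0],45],[[0.3,0.9,0],[0,0,0],34],[[0.3,0.9,0],[0,0,0],34],[[0.3,0.9,0],[0,0,0],34],[[0.3,0.9,0],[0,0,0],34],[[0.27,0.76,0],[0,0,0],34],[[0,0,0],[0,0,0],34]]"
python3 - <<'E'
from h import *
tgt((.5738,.279,.075),(0,0,-1),(.15,.99,0))
E
python3 -m creep "[[[0,0,-0.8],[0,0,0],34],[[0,0,-0.8],[0,0,0],34],[[0,0,-0.8],[0,0,0],34],[[0,0,-0.55],[0,0,0],34],[[0,0,0],[0,0,0],5],[[0,0,0],[0,0,0],5],[[0,0,0],[0,0,0],5],[[0,0,0],[0,0,0],5]]" 50
python3 -m creep "[[[0,-0.2,0],[0,0,0],5],[[0,-0.2,0],[0,0,0],5],[[0,-0.2,0],[0,0,0],5],[[0,-0.15,0],[0,0,0],5],[[0,0,0],[0,0,0],5]]"
```

```text
time_s: 53.15
tcp_pos: [0.574, 0.2794, 0.1634]
eef_rot: [0.076, 0.997, 0.001, 0.0]
ft_force: [0.4, -0.7, -0.7]
opening: 0.0339
grip_force: 0.0
t 53.15 tcp [0.574  0.2794 0.1634] z [ 0.     0.002 -1.   ] y [0.151 0.989 0.002] F [ 0.4 -0.7 -0.7] op 0.0339 g 0.0
SHIFT [-0.01 -0.01 -2.95] TURN [-0.01  0.    0.01]
time_s: 54.15
tcp_pos: [0.5732, 0.2779, 0.0751]
eef_rot: [0.076, 0.997, 0.0, -0.001]
ft_force: [-3.0, -2.6, -16.8]
opening: 0.0145
grip_force: 49.0
time_s: 54.78
tcp_pos: [0.5738, 0.2549, 0.0752]
eef_rot: [0.077, 0.997, 0.0, 0.0]
ft_force: [-1.2, -3.7, -23.8]
opening: 0.0146
grip_force: 49.0
```

```bash
python3 -m creep "[[[0,-0.05,0],[0,0,0],5],[[0,-0.05,0],[0,0,0],5],[[0,0,0],[0,0,0],5]]"
```

```text
time_s: 55.15
tcp_pos: [0.5738, 0.2546, 0.0753]
eef_rot: [0.076, 0.997, 0.003, -0.0]
ft_force: [-1.8, 14.9, -27.4]
opening: 0.0146
grip_force: 49.2
```

```bash
python3 -m creep "[[[0,0,0],[0,0,0],34],[[0,0,0],[0,0,0],34],[[0,0,0],[0,0,0],34],[[0,0,0.9],[0,0,0],34],[[0,0,0.9],[0,0,0],34],[[0,0,0.5],[0,0,0],34],[[-0.67,0.86,0],[0,0,0.2],34],[[-0.67,0.86,0],[0,0,0.2],34],[[0,0,0],[0,0,0],34]]"
python3 - <<'E'
from h import *
s=st();p=cap('wrist')
for t in('keeper_grip','bolt_grip'): print(t,[(np.round(k['centre'],3).tolist(),round(k['p'],2)) for k in env.spot_point(p,t)])
tgt((.534,.3055,.0755),(0,0,-1),(.083,.997,0))
E
python3 -m creep "[[[0,0,-0.8],[0,0,0],34],[[0,0,-0.8],[0,0,0],34],[[0,0,-0.65],[0,0,0],34],[[0,0,0],[0,0,0],5],[[0,0,0],[0,0,0],5],[[0,0,0],[0,0,0],5],[[0,0,0],[0,0,0],5]]" 30
```

```text
time_s: 56.28
tcp_pos: [0.5326, 0.3056, 0.1445]
eef_rot: [0.04, 0.999, 0.001, 0.0]
ft_force: [-0.0, -0.2, -0.3]
opening: 0.0339
grip_force: 0.0
t 56.27 tcp [0.5326 0.3056 0.1445] z [ 0.     0.002 -1.   ] y [0.081 0.997 0.002] F [-0.  -0.2 -0.3] op 0.0339 g 0.0
keeper_grip [([0.533, 0.308, 0.085], 0.86), ([0.576, 0.253, 0.082], 0.52)]
bolt_grip [([0.573, 0.25, 0.08], 0.59)]
t 56.42 tcp [0.5341 0.3039 0.1444] z [ 0.001  0.002 -1.   ] y [0.083 0.997 0.002] F [ 0.5 -0.4  0. ] op 0.0338 g 0.0
SHIFT [-0.    0.05 -2.3 ] TURN [-0.01  0.    0.  ]
time_s: 57.3
tcp_pos: [0.5336, 0.3037, 0.0764]
eef_rot: [0.042, 0.999, 0.0, -0.0]
ft_force: [5.2, -3.4, -23.2]
opening: 0.015
grip_force: 29.5
```

```bash
python3 -m creep "[[[0.01,0.12,0],[0,0,-0.5],5],[[0.06,0.22,0],[0,0,-1],5],[[0.1,0.21,0],[0,0,-1],5],[[0.13,0.19,0],[0,0,-1],5],[[0.16,0.16,0],[0,0,-1],5],[[0.19,0.13,0],[0,0,-1],5],[[0.21,0.1,0],[0,0,-1],5],[[0.22,0.06,0],[0,0,-1],5],[[0.23,0.02,0],[0,0,-1],5],[[0,0,0],[0,0,0],5]]"
```

```text
time_s: 58.55
tcp_pos: [0.5715, 0.3417, 0.0764]
eef_rot: [0.706, 0.708, -0.0, -0.001]
ft_force: [-6.9, 8.8, -16.7]
opening: 0.015
grip_force: 30.4
```

Back at the starting grip point of the keeper. Release, retreat, check.

```bash
python3 -m creep "[[[0,0,0],[0,0,0],34],[[0,0,0],[0,0,0],34],[[0,0,0],[0,0,0],34],[[0,0,0.9],[0,0,0],34],[[0,0,0.9],[0,0,0],34],[[0,0,0.9],[0,0,0],34],[[0,0,0.9],[0,0,0],34],[[0,0,0.9],[0,0,0],34],[[-0.5,0.5,0.3],[0,0,0],34],[[-0.5,0.5,0],[0,0,0],34],[[0,0,0],[0,0,0],34]]"
python3 - <<'E'
from h import *
s=st();p=cap('wrist');q=cap('scene');r=cap('top')
for im in(p,q,r):
  for t in('crank_grip','tube1','cup_floor','bolt_grip','keeper_grip','keeper_pivot','spray','die','wrench'):print(t,[(np.round(k['centre'],3).tolist(),round(k['p'],2)) for k in env.spot_point(im,t)])
a=np.hstack([p['pixels'][80:380,120:520],cv2.resize(q['pixels'][150:300,320:520],(400,300))]);cv2.imwrite('pics/end.png',a)
E
```

```text
time_s: 59.92
tcp_pos: [0.541, 0.3721, 0.2202]
eef_rot: [0.705, 0.709, -0.0, 0.0]
ft_force: [-0.9, 0.8, 0.3]
opening: 0.034
grip_force: 0.0
t 59.92 tcp [0.541  0.3721 0.2202] z [ 0.001 -0.001 -1.   ] y [1.    0.007 0.001] F [-0.9  0.8  0.3] op 0.034 g 0.0
crank_grip []
tube1 []
cup_floor []
bolt_grip [([0.572, 0.254, 0.083], 0.88)]
keeper_grip [([0.571, 0.348, 0.084], 0.63)]
keeper_pivot [([0.576, 0.303, 0.036], 0.98)]
spray []
die []
wrench [([0.277, 0.26, 0.001], 0.78)]
crank_grip [([0.528, 0.144, 0.094], 0.71), ([0.758, -0.184, -0.003], 0.62)]
tube1 [([0.316, -0.329, 0.007], 0.85), ([0.254, -0.48, 0.009], 0.78), ([0.503, -0.526, 0.01], 0.76), ([0.317, -0.161, 0.016], 0.72), ([0.623, 0.031, 0.12], 0.65), ([0.595, 0.029, 0.122], 0.58), ([0.569, 0.308, 0.03], 0.44), ([0.581, 0.07, 0.049], 0.38)]
cup_floor [([0.605, 0.025, 0.056], 0.79), ([0.282, 0.267, -0.001], 0.71), ([0.619, 0.029, 0.117], 0.44)]
bolt_grip []
keeper_grip [([0.571, 0.346, 0.079], 0.77), ([0.62, 0.03, 0.116], 0.42)]
keeper_pivot [([0.566, 0.304, 0.03], 0.68), ([0.757, -0.182, -0.001], 0.37)]
spray [([0.757, -0.182, 0.001], 0.66)]
die [([0.706, -0.356, 0.0], 0.82)]
wrench [([0.284, 0.269, -0.0], 0.6)]
crank_grip [([0.528, 0.145, 0.09], 0.72)]
tube1 [([0.504, -0.526, 0.01], 0.69), ([0.316, -0.326, 0.015], 0.68), ([0.321, -0.156, 0.015], 0.57), ([0.614, 0.047, 0.122], 0.55), ([0.251, -0.482, 0.008], 0.53), ([0.596, 0.024, 0.117], 0.52), ([0.623, 0.031, 0.119], 0.4)]
cup_floor [([0.605, 0.025, 0.053], 0.83), ([0.28, 0.267, 0.003], 0.69)]
bolt_grip [([0.575, 0.257, 0.084], 0.52)]
keeper_grip [([0.573, 0.342, 0.082], 0.58), ([0.608, 0.024, 0.052], 0.45)]
keeper_pivot [([0.574, 0.305, 0.034], 0.64)]
spray [([0.76, -0.175, 0.004], 0.63), ([0.531, 0.149, 0.088], 0.63)]
die [([0.698, -0.356, 0.002], 0.73), ([0.611, 0.044, 0.122], 0.22)]
wrench [([0.281, 0.266, 0.004], 0.71)]
```

View pics/end.png

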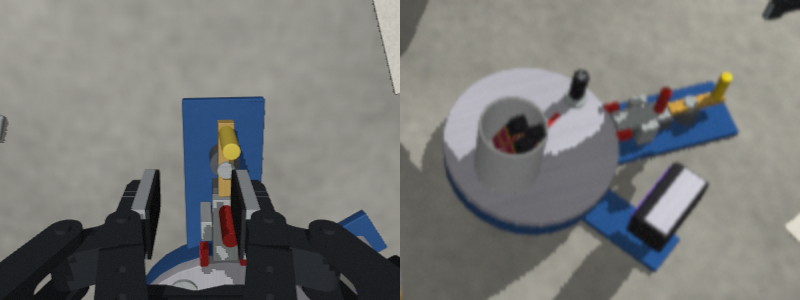

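```bash
python3 -c "
from h import *
print(env.finish_job())"
```

```text
the job is handed in; nothing more can be done
None
```

The job is handed in, though the hand-in returned no verdict: the three pink tubes found on the bench stand cap up in the cup, the turntable made its full turn, the bolt is home with the keeper closed, and the spray can, brass block and wrench have not moved.

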